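Hang the S-hook in the rail's notch and hang the small bin from it

ROBOT

A 6-joint arm with a two-finger parallel gripper is mounted at the origin on a cart in front of the work surface, level with it; the furniture and walls round the work are solid. World frame = base frame: x ahead of the robot, y to its left, z up, the work surface at z = 0. Lengths are in mm, angles in degrees, forces in N, time in s.
With the tool pointing down it reaches from about 350 to 850 mm from the base axis. Payload 8.1 kg.
Tool frame: the origin (TCP) lies between the finger pads; the fingertips stand 14 mm ahead of it and the grasp point (between the pads) lies 5 mm behind it; z points along the fingers, x is the direction in which the jaws open and shut, and the axes are right-handed (so a half turn about z gives the same grasp; the last joint's range is limited). The gripper opens to 85 mm and grips with 20 to 120 N. Pads are 22 mm wide; open, the fingers measure 114 mm over their backs; the gripper's body (76 mm by 85 mm) begins 54 mm behind the grasp point. The pads swing forward as they close: fully open they stand 13 mm farther back than shut.
Start: joints at [62.143, 7.471, 85.268, -0, 87.261, -4.893], TCP at [234.073, 552.463, 245.292] pointing down, gripper open.
Joint ranges: [-169.43, 169.43], [-51.17, 129.36], [1.28, 143.12], [-76.62, 256.62], [0, 156.53], [-152.29, 152.29]. Speed limits (degrees/s): [136.94, 136.94, 159.86, 180, 180, 180].

INTERFACE

Orientations are given as [roll, pitch, yaw] about the fixed x, y, z axes, in that order (R = Rz(yaw) Ry(pitch) Rx(roll)).
In Python, from bench import r, vision, job gives the robot as it stands.
- The arm moves only by the tool send_rows, never from a script. Its arguments are lists of equal length, an entry for each row: "dp": the shift along the world's x, y, z in mm, a list of three; "rot": the turn, a rotation vector about the world's x, y, z in rad, a list of three. In form: {"dp": [[tx, ty, tz], ...], "rot": [[wx, wy, wz], ...]}. A call has 1 to 5 rows; each row is the pose to reach, as a shift and turn from the pose commanded when the call began; what a row does not reach only later rows make up. A row lasts 1/8 s, in which the tool goes at most 62.5 mm and 10.7 degrees, less where a joint would pass 70% of its speed; a pose out of reach is approached as far as the arm can. A call with a gripper value outside its range is refused whole. "jaw" is the finger opening in mm, from 0 to 85.4, set as the call begins (left out, the last holds). The fingers move at their own pace and stop on an object; "force" is the grip in N (left out, the last holds). Time passes only in rows, so rows that repeat a pose let the fingers close. It gives the time, the measured TCP pose, the force and the opening at its end, in the units of the state.
- r.sense(): the state, without advancing time (a new reading comes with each control period).
- vision.snapshot(name): name is "side" or "top"; returns a dict with "pixels" (384x512x3 uint8, red, green, blue), "depth" (384x512 float32, mm along the optical axis (not along the pixel's ray), 0 where there is no reading), "intrinsics" (3x3 intrinsics, pixels), "world_from_camera" (4x4, takes a point from camera to world coordinates). Camera axes: x right, y down, z forward; pixel columns grow to the right and rows downward; lengths in mm; the calibration is good to about 2 mm. A picture is of the moment at which its call begins.
- job.hand_in(): hands the job in, once; it reports no verdict.
The state is a dict: "time": time; "joint_pos": joint angles; "qd": joint speeds; "joint_efforts": joint torques, N m; "tool_pos": TCP position; "tcp_rot": TCP orientation; "ft_force": force on the tool from outside, world axes, zero at the start; "wrist_torque": the same for the moment, N m; "finger_gap": finger opening in mm.
Only numpy, scipy, OpenCV 4.12 (cv2) and the standard library are available. Lean on these libraries where they do the work, as an engineer would, in place of code of your own. Each camera call takes 0.05 s, during which the arm holds its last target.

TASK

Take the steel S-hook off the low parking stand and hang it on the flat bar of the bench rail, sliding it gently along the top edge until it drops fully home into the notch. Then pick up the small white bin by the tab on its bail and hang the bail in the hook's lower curl, so that the bin hangs free above the bench. Never press hard on the rail, and leave the bottles, beaker and tube rack around where they are.

Things in the scene. Friction and masses are not known exactly. Their poses are not given: they have to be found in the camera images.
- rail_stand: Bench rail, fixed: two grey posts 240 mm apart carry a level flat aluminium bar along this frame's y axis. Origin on the worktop under the middle between the posts; x points across the bar, away from the robot. The bar is 10 mm thick (x), 40 mm high, about 350 mm long. The clamps on the posts (28 mm long in y) do not rise above it. It does not move when pushed; keep forces on it small (well under 35 N).
- park_stand: Low grey parking stand, fixed to the worktop, where the hook hangs at the start on a flat bar 13 mm thick (x), 50 mm free length (y), 25 mm high, its top 135 mm above the worktop. Origin on the worktop under the bar's middle; the bar runs along y.
- s_hook: Steel S-hook of flat bar 14 mm wide (y), 4 mm thick, 150 g. Origin: middle of the upper bend's underside, which rests on the bar; z up, x away from the curl. The upper bend is a channel open downwards, 14 mm wide inside (x), legs 36 mm deep, flared below. Grip tab 18 (x) x 12 (y) mm on top, 5 to 51 mm above the origin. Hanging on the rail it leans by up to 0.2 rad, curl side low.
- hook_tab (a point): Point in the middle of the hook's grip tab, 36 mm above the hook's origin. Pinch the tab here across y (12 mm).
- hook_curl (a point): Where the axis of a bail bar lies when it rests in the hook's lower curl: 70 mm in front (-x) of and 80 mm below the hook's origin. The curl is open upwards, 16 mm wide inside (x), 14 mm wide in y, and its front lip rises to 14 mm above this point.
- bin: Small open white bin, 64 x 66 x 38 mm, 90 to 190 g, standing on the worktop, with a rigid bail: two straps rise at its y sides, 66 mm apart inside, to a round steel cross bar. The curl must enter between straps, rim and cross bar from the side (along x), not through the bin. Origin at the centre of its underside, z up, cross bar along y.
- bin_bar (a point): Middle of the bail's cross bar (8 mm diameter, 70 mm long, along y), 90 mm above the bin's underside.
- bin_tab (a point): Middle of the grip tab on the bail, 131 mm above the bin's underside. The tab is 18 (x) x 12 (y) mm, from 112 to 146 mm; a neck 7 (x) x 12 (y) mm joins it to the cross bar. Pinch it across y.
- amber_bottle: Bystander: amber bottle 58 mm wide, 112 mm tall; origin at the centre of its underside.
- beaker: Bystander: small beaker 59 mm wide, 70 mm tall; origin at the centre of its underside.
- dropper_bottle: Bystander: small bottle 34 mm wide, 78 mm tall; origin at the centre of its underside.
- tube_rack: Bystander: flat yellow tube rack 84 x 124 x 27 mm; origin at the centre of its underside.
- rail_top (a point): Point on the level of the bar's top edge, 240 mm above the rail stand's origin, midway between the posts; axes as the stand. A square notch 18.5 mm long (y) and 6 mm deep, with upright walls, is cut in the top edge. The bar may be clamped anywhere along the posts: the notch's middle lies up to 40 mm to either side of this point, not measured, so feel for it.
Not all that is in view belongs to the job. There is more than one size of the s_hook; the one meant has the size given above.

How it is judged (in metres and radians):
On the way, in this order (a step that is already met when the one before it is completed fails the run):
1. the hook sits in the notch of the rail, let go (z of s_hook in the frame of rail_stand between 0.231 and 0.2375 m and y of s_hook in the frame of rail_stand between -0.06 and 0.06 m and x of s_hook in the frame of rail_stand between -0.008 and 0.008 m and angle between s_hook's own z axis and vertical below 0.3 rad and contact force between s_hook and the fingers below 0.05 N), for 0.2 s.
2. the bin's bail bar lies in the hook's lower curl (distance between bin_bar and hook_curl below 0.011 m and contact force between bin and s_hook above 0.3 N), for 0.2 s.
At the end, for the whole second after the job is handed in: Hook on the bar, dropped into the notch (2.5 mm or more below the top edge, within 60 mm of mid-posts, leaning under 0.3 rad); bin cross bar in the lower curl within 11 mm of its seat; bin underside over 30 mm above the worktop, tilt under 0.35 rad, speed under 0.08 m/s (z of s_hook in the frame of rail_stand between 0.231 and 0.2375 m and y of s_hook in the frame of rail_stand between -0.06 and 0.06 m and x of s_hook in the frame of rail_stand between -0.008 and 0.008 m and angle between s_hook's own z axis and vertical below 0.3 rad and distance between bin_bar and hook_curl below 0.011 m and height (world z) of bin above 0.03 m and angle between bin's own z axis and vertical below 0.35 rad and linear speed of bin below 0.08 m/s); the robot touches nothing.
It fails at once if the hook is pressed on the rail with more than 35 N (contact force between s_hook and rail_stand above 35 N).
It fails at once if the rail is struck by the robot with more than 35 N (contact force between the arm and rail_stand above 35 N).
It fails at once if a bystander is moved by more than 20 mm (distance of any of amber_bottle, beaker, dropper_bottle, tube_rack from where it was at the start of the episode above 0.02 m).
It also fails if it takes over 72 s, if anything falls off the work surface, if the arm or the gripper's body presses on something with over 40 N, if the wrist force passes 120 N, or if a joint passes its speed limit or range.

## Working session

There is one attempt and no reset: what is moved stays moved. The work goes in short steps, Python scripts to look and compute and a tool call to move; the robot and the scene stay as the last step left them, time stands still between calls to the robot, and variables do not carry over. Pictures are saved under pics/ and viewed, and the job is handed in when it is done.

Besides the shell and the picture viewer there is one more tool, called after "Call:" as name(argument=value, ...) on one line, values as JSON. send_rows: Moves the arm, as the interface text tells. Its arguments: {"type":"object","properties":{"dp":{"type":"array"},"rot":{"type":"array"},"jaw":{"type":"number"},"force":{"type":"number"}},"required":["dp","rot"]}

```bash
mkdir -p pics; ls
python3 - <<'E'
from bench import r,vision,job
import cv2,numpy as np
print(r.sense())
for n in ("top","side"):
    s=vision.snapshot(n); np.savez(f"{n}0.npz",**s)
    cv2.imwrite(f"pics/{n}0.png",s["pixels"][:,:,::-1])
    print(n,s["intrinsics"],s["world_from_camera"])
E
```

```text
pics
{'time': 0.0, 'joint_pos': array([ 6.21442419e+01,  7.51618025e+00,  8.53299560e+01,  9.30492392e-04,
        8.72627448e+01, -4.89237489e+00]), 'qd': array([ 0.09608512,  0.08979783, -0.05116703,  0.04927693,  0.03456421,
        0.02120319]), 'joint_efforts': array([-1.05841405e-04, -5.69388199e+01, -5.00559890e+01, -2.20665838e-04,
        1.45754145e-02, -4.71458043e-05]), 'tool_pos': array([233.80166961, 551.99036519, 244.22676137]), 'tcp_rot': array([-1.79989788e+02,  1.08405124e-01,  6.70365811e+01]), 'ft_force': array([-0.19323783,  0.7046535 ,  0.27288018]), 'wrist_torque': array([-0.00555768,  0.04466967, -0.03488767]), 'finger_gap': 85.39111135915898}
top [[474.5228981    0.         252.65788763]
 [  0.         474.5228981  199.19045748]
 [  0.           0.           1.        ]] [[ 1.53557118e-02 -9.89834557e-01  1.41392193e-01  3.17487345e+02]
 [-9.99864198e-01 -1.43550884e-02  8.09425081e-03 -2.31898593e+01]
 [-5.98227173e-03 -1.41497285e-01 -9.89920568e-01  1.73312015e+03]
 [ 0.00000000e+00  0.00000000e+00  0.00000000e+00  1.00000000e+00]]
side [[408.69077566   0.         251.04320475]
 [  0.         408.69077566 190.34460544]
 [  0.           0.           1.        ]] [[ 9.42106897e-01 -1.51971419e-01  2.98896776e-01  1.48668024e+02]
 [-3.34786779e-01 -3.76409880e-01  8.63848028e-01 -1.22186310e+03]
 [-1.87725110e-02 -9.13903874e-01 -4.05496366e-01  7.34601371e+02]
 [ 0.00000000e+00  0.00000000e+00  0.00000000e+00  1.00000000e+00]]
```

View pics/top0.png

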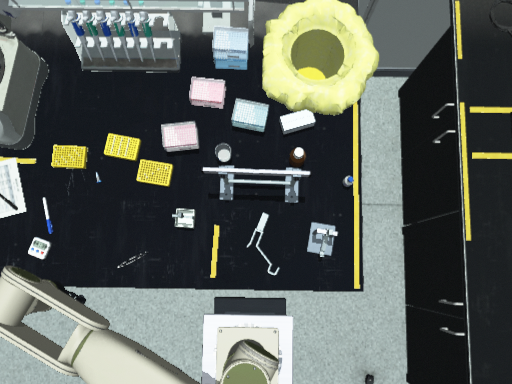

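View pics/side0.png

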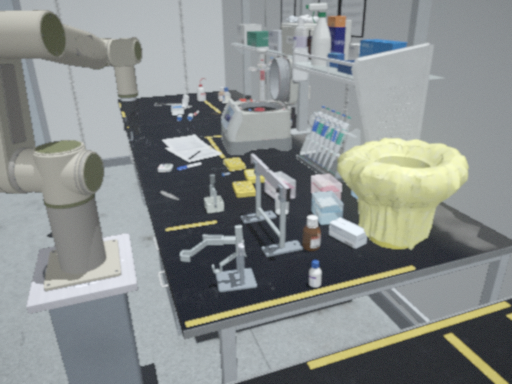

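Run:
```python
import cv2,numpy as np
t=cv2.imread("pics/top0.png");s=cv2.imread("pics/side0.png")
a=cv2.resize(t[140:290,150:350],(800,600),interpolation=cv2.INTER_CUBIC);cv2.imwrite("pics/top0c.png",a)
a=cv2.resize(s[140:300,160:360],(750,600),interpolation=cv2.INTER_CUBIC);cv2.imwrite("pics/side0c.png",a)
```

```text
(no output)
```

View pics/top0c.png

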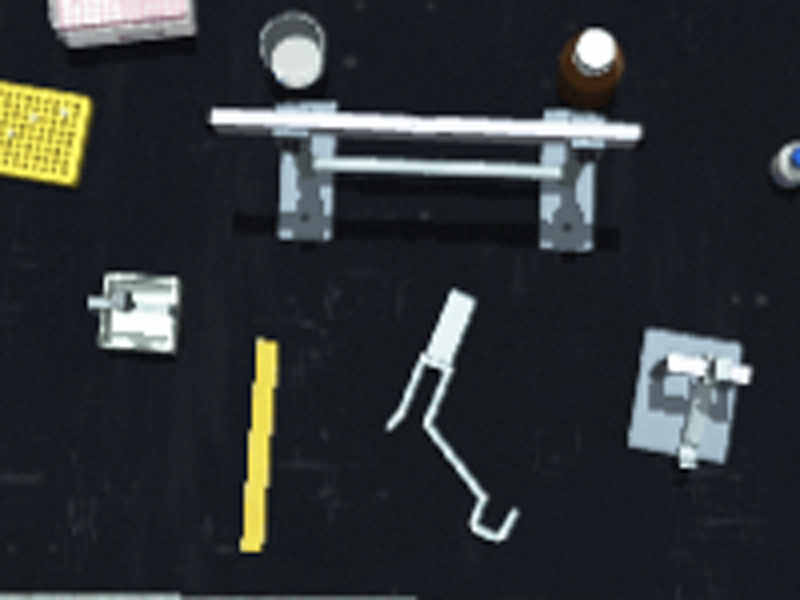

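View pics/side0c.png

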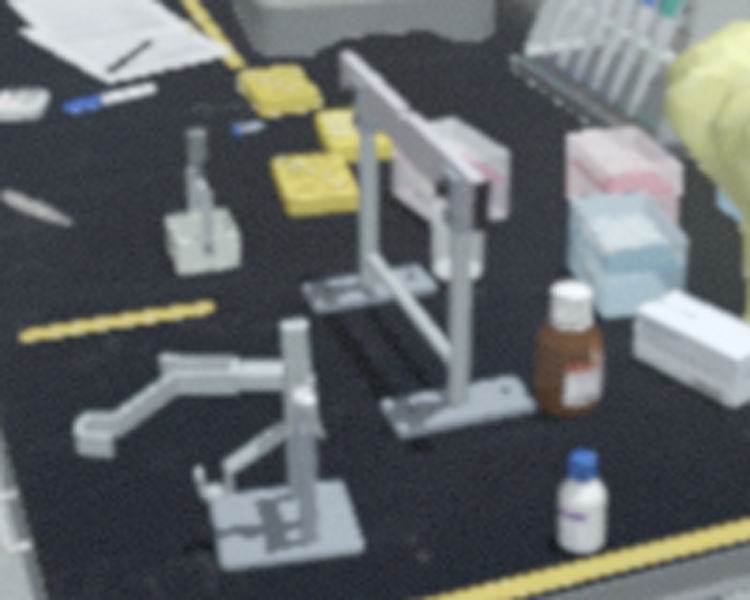

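```bash
cat > h.py <<'E'
import numpy as np,cv2
def load(n): return dict(np.load(n+".npz"))
def cloud(s):
    d=s["depth"];K=s["intrinsics"];v,u=np.indices(d.shape)
    p=np.stack([(u-K[0,2])/K[0,0]*d,(v-K[1,2])/K[1,1]*d,d,np.ones_like(d)],-1)
    P=(p@s["world_from_camera"].T)[...,:3];P[d==0]=np.nan
    return P
def proj(s,P):
    P=np.atleast_2d(P);T=np.linalg.inv(s["world_from_camera"]);q=P@T[:3,:3].T+T[:3,3]
    K=s["intrinsics"];return np.c_[q[:,0]/q[:,2]*K[0,0]+K[0,2],q[:,1]/q[:,2]*K[1,1]+K[1,2]]
def ray(s,u,v,z):
    K=s["intrinsics"];T=s["world_from_camera"];d=T[:3,:3]@np.array([(u-K[0,2])/K[0,0],(v-K[1,2])/K[1,1],1]);o=T[:3,3]
    return o+d*(z-o[2])/d[2]
E
python3 - <<'E'
from h import *
np.set_printoptions(precision=1,suppress=True,linewidth=250)
for n in("top0","side0"):
    s=load(n);P=cloud(s);print(n)
    for nm,c,rad in (("park",None,75),("bin",None,60)):
        pass
s=load("top0");P=cloud(s)
print("park z top");print(P[218:262,305:342,2][::1].astype(int))
print("bin z");print(P[204:232,168:200,2].astype(int))
print(ray(s,322,238,100),ray(s,184,217,60),ray(s,255,172,240))
E
```

```text
top0
side0
park z top
[[ -4  -4   5 ...  10  -4   1]
 [  3   5  -4 ...   1   8   0]
 [  0  -4  -1 ...  -4   0   2]
 ...
 [  0   3 -11 ...  -4  -6  -1]
 [  0   5 -12 ...   3  -6   1]
 [ -4   0   0 ...   5  -6   0]]
bin z
[[                  -4                    5                    0                   -1                    7                    1                   -1                    6                   -3                   -9                    4
                     5                    1                   -3                    3                   -1                    0                    3                    0                    1                    3                   -8
                    -2                    0                   -4                   -1                    0                    3                   -4                   -2                    2                    0]
 [                   0                   -1                    1                    1                   -1                    1                    1                    2                   -2           
[... 17616 characters left out ...]
     4                   -5                    0                   -2
                     3                   -5                    0                    1                   -3                    3                   -2                    4                    5                    1                   -1
                    -2                   -2                    1                   -2                    7                   -4                    5                   -1                   -2                    0]]
[ 419.6 -250.   100. ] [489.1 232.9  60. ] [618.9 -17.1 240. ]<stdin>:8: RuntimeWarning: invalid value encountered in cast
<stdin>:9: RuntimeWarning: invalid value encountered in cast
```

Run:
```python
from h import *
np.set_printoptions(precision=1,suppress=True,linewidth=200)
def sel(P,c,rad,z0,z1):
    m=(np.hypot(P[...,0]-c[0],P[...,1]-c[1])<rad)&(P[...,2]>z0)&(P[...,2]<z1)
    return m
def rep(name,c,rad,z0,z1):
    for n in("top0","side0"):
        s=load(n);P=cloud(s);m=sel(P,c,rad,z0,z1);Q=P[m]
        if len(Q)<2: print(name,n,len(Q));continue
        v,u=np.nonzero(m)
        rc=cv2.minAreaRect(Q[:,:2].astype(np.float32))
        w,V=np.linalg.eigh(np.cov(Q[:,:2].T));d=V[:,1]
        print(name,n,len(Q),"mean",Q.mean(0),"med",np.median(Q,0),"min",Q.min(0),"max",Q.max(0),"rect",np.round(rc[0],1),np.round(rc[1],1),round(rc[2],1),"pca deg",np.degrees(np.arctan2(d[1],d[0])).round(1),"uv",u.mean().round(1),v.mean().round(1))
b=(482,232)
rep("bintab",b,60,132,160);rep("binbar",b,60,82,102);rep("binrim",b,60,30,46)
p=(420,-250)
rep("hooktab",p,70,165,200);rep("parkbar",p,70,125,148);rep("curl",p,110,40,95);rep("base",p,80,6,24)
q=(619,-17)
rep("rail",q,220,230,252);rep("railbase",q,220,6,22)
rep("allrail",q,220,150,252)
```

```text
bintab top0 23 mean [488.3 235.6 145.3] med [487.  236.1 145.4] min [479.8 230.  139.2] max [497.3 240.9 154.5] rect [488.5 235.5] [10.9 17.4] 87.5 pca deg -172.9 uv 179.4 214.6
bintab side0 18 mean [489.6 228.3 139.8] med [489.8 227.5 139.8] min [482.9 221.2 132.9] max [498.5 237.7 147.2] rect [488.9 228.2] [11.1 17.4] 55.5 pca deg 140.0 uv 211.8 176.5
binbar top0 36 mean [488.6 234.7  92.1] med [489.2 228.1  91.8] min [482.3 200.8  84.5] max [495.9 270.9 101. ] rect [489.1 235.8] [70.5 10.1] 87.0 pca deg 86.4 uv 182.1 216.2
binbar side0 24 mean [490.6 220.5  91.2] med [490.  217.5  91.7] min [486.  191.4  83.8] max [497.1 266.5  99.2] rect [492.4 228.9] [75.2 10.8] 88.5 pca deg 90.0 uv 213.3 188.6
binrim top0 68 mean [489.7 235.   37.6] med [488.1 236.4  37.8] min [455.3 200.3  30.6] max [520.8 270.9  45.4] rect [488.7 235.4] [70.6 64.2] 86.4 pca deg 96.5 uv 184.4 217.5
binrim side0 74 mean [492.7 227.8  35.3] med [491.2 218.6  35. ] min [459.4 192.4  30. ] max [524.3 275.6  45.6] rect [492.5 234. ] [83.6 64.4] 87.8 pca deg 86.6 uv 214.1 200.6
hooktab top0 23 mean [ 434.8 -264.   1
[... 1890 characters left out ...]
 11. ] med [591.9 -18.8   9.9] min [ 399.6 -234.6    6. ] max [834.1 201.3  22. ] rect [613.4 -14. ] [421.9 421.2] 38.2 pca deg 73.7 uv 254.6 190.3
railbase side0 848 mean [598.6 -67.   12.1] med [610.9 -56.2  11.4] min [ 399.5 -203.9    6. ] max [837.4 112.1  22. ] rect [627.7 -24.9] [318.8 387.2] 51.6 pca deg 126.3 uv 266.0 236.3
allrail top0 714 mean [619.8 -20.  230.6] med [619.8 -17.1 235.2] min [ 596.4 -197.   152.1] max [638.3 158.  247.5] rect [617.5 -19.5] [355.   36.1] 88.6 pca deg 88.7 uv 255.9 172.3
allrail side0 732 mean [620.9 -56.3 214.5] med [621.2 -73.6 220. ] min [ 599.8 -203.2  150.1] max [637.9 160.1 242.5] rect [622.4 -21.5] [363.1  37.8] 88.4 pca deg 88.8 uv 271.2 180.5
```

Run:
```python
from h import *
np.set_printoptions(precision=1,suppress=True,linewidth=200)
s=load("side0");t=load("top0")
im=s["pixels"][148:215,245:300,::-1];cv2.imwrite("pics/rs.png",cv2.resize(im,None,fx=9,fy=9,interpolation=cv2.INTER_NEAREST)[:600])
im=t["pixels"][160:205,195:320,::-1];cv2.imwrite("pics/rt.png",cv2.resize(im,None,fx=6,fy=6,interpolation=cv2.INTER_NEAREST)[:600])
im=t["pixels"][215:262,300:345,::-1];cv2.imwrite("pics/pt.png",cv2.resize(im,None,fx=12,fy=12,interpolation=cv2.INTER_CUBIC)[:600])
```

```text
(no output)
```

View pics/rs.png

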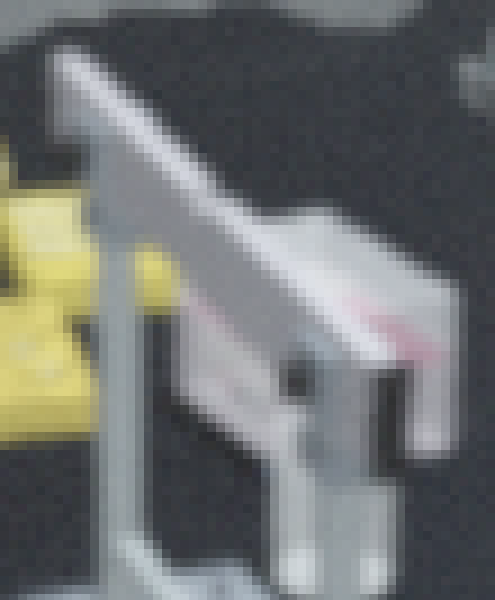

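View pics/rt.png

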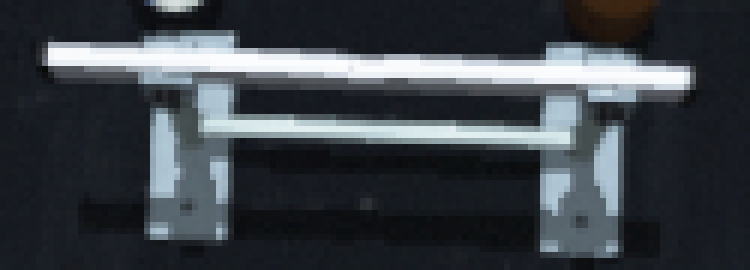

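View pics/pt.png

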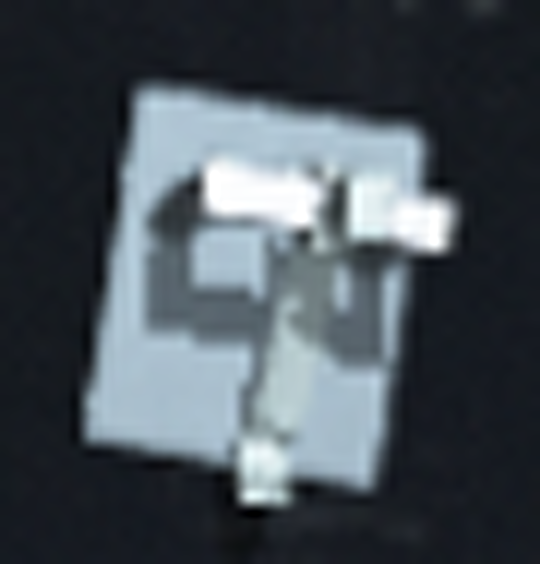

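Run:
```python
from h import *
np.set_printoptions(precision=1,suppress=True,linewidth=200)
s=load("side0");t=load("top0")
c=lambda x,y:(300+x/12-.46,215+y/12-.46)
f=lambda nm,x,y,z:print(nm,ray(t,*c(x,y),z))
f("tab",370,205,186);f("curl lip",262,480,69);f("curl r",262,445,69);
f("bar L",205,188,135);f("bar R",455,222,135)
B=[ray(t,*c(*p),8) for p in((137,88),(425,130),(375,492),(85,440))];print(np.array(B))
for i in range(4):
    d=B[(i+1)%4]-B[i];print(np.linalg.norm(d),np.degrees(np.arctan2(d[1],d[0])))
# rail edges in top: columnwise
im=t["pixels"].astype(float).mean(2)
pts=[]
for u in range(206,308):
    col=im[160:190,u];m=col>215
    if m.any():
        w=np.nonzero(m)[0];pts.append((u,160+w.mean(),len(w)))
pts=np.array(pts);W=np.array([ray(t,a,b,240) for a,b,_ in pts]);k=np.polyfit(W[:,1],W[:,0],1);print("rail x=",k,"yaw",-np.degrees(np.arctan(k[0])), W[0],W[-1])
res=W[:,0]-np.polyval(k,W[:,1])
print(np.c_[pts[40:75],W[40:75,1],res[40:75],[im[160:190,int(u)].max() for u in pts[40:75,0]]])
g=lambda x,y,z:ray(t,195+x/6-.46,160+y/6-.46,z)
print("feet",g(190,240,5),g(581,258,5),g(190,30,5),g(590,45,5)); print("mark",g(350,68,240))
print(ray(s,267.8,168.5,240))
```

```text
tab [ 435.4 -265.4  186. ]
curl lip [ 364.  -251.8   69. ]
curl r [ 374.1 -251.8   69. ]
bar L [ 443.4 -227.2  135. ]
bar R [ 434.9 -297.1  135. ]
[[ 483.5 -222.8    8. ]
 [ 472.  -310.1    8. ]
 [ 362.6 -294.1    8. ]
 [ 376.9 -207.     8. ]]
88.01491792651592 -97.50289667436496
110.49356595168335 171.6667766676143
88.2614155636883 80.72219160048498
107.76335754069592 -8.462818483823494
rail x= [  0. 618.] yaw -1.762024101109212 [626.5 140.3 240. ] [ 618.  -183.6  240. ]
[[246.  172.8   4.   11.7  -2.4 251.7]
 [247.  172.8   4.    8.5  -2.2 252. ]
 [248.  172.8   4.    5.3  -2.1 251.7]
 [249.  172.8   4.    2.1  -1.9 251.7]
 [250.  172.6   5.   -1.1  -1.3 252. ]
 [251.  173.5   4.   -4.4  -4.1 252. ]
 [252.  173.5   4.   -7.6  -4.  251.7]
 [253.  173.5   4.  -10.8  -3.8 246. ]
 [254.  173.5   4.  -14.   -3.7 250. ]
 [255.  173.5   4.  -17.2  -3.5 251. ]
 [256.  173.5   4.  -20.4  -3.4 251. ]
 [257.  173.5   4.  -23.6  -3.2 251. ]
 [258.  173.5   4.  -26.8  -3.1 251. ]
 [259.  173.5   4.  -30.   -3.  251. ]
 [260.  173.5   4.  -33.2  -2.8 251. ]
 [261.  175.2   5.  -36.5  -8.2 250.7]
[... 178 characters left out ...]
52.5  -7.5 251. ]
 [267.  175.2   5.  -55.7  -7.3 250.7]
 [268.  175.2   5.  -58.9  -7.2 251. ]
 [269.  175.2   5.  -62.1  -7.1 250.3]
 [270.  175.2   5.  -65.3  -6.9 251. ]
 [271.  173.8   4.  -68.5  -2.  250.3]
 [272.  173.8   4.  -71.7  -1.9 250.7]
 [273.  173.8   4.  -74.9  -1.8 251. ]
 [274.  175.    3.  -78.1  -5.7 251. ]
 [275.  173.8   4.  -81.3  -1.5 251. ]
 [276.  173.8   4.  -84.5  -1.3 251. ]
 [277.  175.    3.  -87.7  -5.2 251. ]
 [278.  175.    3.  -90.9  -5.1 251. ]
 [279.  175.    3.  -94.1  -5.  251. ]
 [280.  175.    3.  -97.3  -4.8 251. ]]
feet [561.6  88.2   5. ] [ 554.  -151.5    5. ] [693.   91.3   5. ] [ 687.1 -156.5    5. ]
mark [622.5 -10.3 240. ]
[627.  -17.6 240. ]
```

Run:
```python
from h import *
np.set_printoptions(precision=1,suppress=True,linewidth=200)
t=load("top0");s=load("side0")
P=cloud(t);m=(abs(P[...,0]-622)<30)&(P[...,1]>-195)&(P[...,1]<155)&(P[...,2]>225)&(t["pixels"].mean(2)>225)
v,u=np.nonzero(m);W=np.array([ray(t,a,b,240) for a,b in zip(u,v)])
k=np.polyfit(W[:,1],W[:,0],1);print(len(u),k,np.degrees(np.arctan(k[0])),W[:,1].min(),W[:,1].max(),"x at -20",np.polyval(k,-20),"std",(W[:,0]-np.polyval(k,W[:,1])).std())
# per-column saturation edges
im=t["pixels"].astype(float).mean(2)
for c in range(225,292,1):
    v0=np.interp(c,[206,307],[169.5,173.3]);
    col=im[int(v0)-4:int(v0)+6,c]; print(c,round(ray(t,c,v0,240)[1]),col.astype(int))
```

```text
290 [  0.  623.8] 1.3697168696577795 -190.0526603788059 150.0004102705206 x at -20 623.3028433235304 std 2.587672419714118
225 79 [177 193 230 251 248 215 142 171  89  59]
226 76 [180 199 232 251 248 212 136 181  91  63]
227 73 [178 164 226 251 248 213  95 109  92  86]
228 70 [187 194 234 251 249 214  85 114 168 182]
229 66 [190 201 236 251 249 214  86 118 175 192]
230 63 [189 201 236 251 251 238  86 116 176 194]
231 60 [188 196 228 251 251 241  85 117 177 195]
232 57 [186 195 228 251 251 240  85 109 166 196]
233 53 [194 173 222 251 251 241  85  98 133 157]
234 50 [ 80  70 188 251 251 241  87  79  63  60]
235 47 [ 27  27 180 251 251 241  86  77  46  28]
236 44 [ 25  26 181 251 251 243 122  76  48  25]
237 41 [ 26  25 179 251 251 244 128  77  46  22]
238 37 [ 26  25 145 243 251 244 127  81  57  26]
239 34 [ 26  25 136 240 251 243 128  81  59  26]
240 31 [ 26  27 138 240 251 243 128  79  59  26]
241 28 [ 27  26 137 240 251 243 129  81  58  27]
242 25 [ 28  26 137 240 251 244 129  80  58  26]
243 21 [ 28  25 137 241 251 246 167  79  58  26]
244 18 [ 25  26 137 240 251 247 176  79  59  2
[... 1652 characters left out ...]
27  58 196 251 248 212  90  75  26  27]
279 -94 [ 26  53 191 251 248 212  89  76  34  27]
280 -97 [ 26  50 191 251 248 213  90  77  35  26]
281 -100 [ 25  51 192 251 248 212  90  79  37  27]
282 -104 [ 27  53 191 251 248 212  89  78  43  27]
283 -107 [ 26  53 192 251 248 213  89  79  41  28]
284 -110 [ 25  52 192 251 251 236  89  77  38  26]
285 -113 [ 38  79 202 251 251 239  88  84  78  92]
286 -116 [173 180 224 251 251 240  89 107 155 185]
287 -120 [186 194 227 251 251 240  89 111 162 194]
288 -123 [185 192 227 251 251 240  89 109 162 194]
289 -126 [202 194 227 251 251 241  89 110 162 193]
290 -129 [201 194 227 251 251 240  89 109 162 194]
291 -132 [196 193 227 251 251 243 124  93 112 128]
```

Call:
send_rows(dp=[[20, -60, 0], [50, -120, 0], [75, -180, 0], [100, -240, 0], [120, -300, 0]], rot=[[0, 0, 0.12], [0, 0, 0.24], [0, 0, 0.24], [0, 0, 0.24], [0, 0, 0.24]])

```text
time: 0.72
tool_pos: [350.7, 261.0, 244.9]
tcp_rot: [180.0, 0.0, 80.8]
ft_force: [1.4, 0.1, 0.3]
finger_gap: 85.4
```

Call:
send_rows(dp=[[15, -60, 0], [30, -120, 0], [45, -180, 0], [55, -240, 0], [65, -300, 0]], rot=[[0, 0, 0], [0, 0, 0], [0, 0, 0], [0, 0, 0], [0, 0, 0]])

```text
time: 1.35
tool_pos: [415.3, -39.1, 245.2]
tcp_rot: [180.0, -0.0, 80.8]
ft_force: [0.6, 0.1, -0.3]
finger_gap: 85.6
```

Call:
send_rows(dp=[[5, -60, 0], [10, -120, 0], [14, -180, 0], [17, -218.5, 0], [17, -218.5, 0]], rot=[[0, 0, 0], [0, 0, 0], [0, 0, 0], [0, 0, 0], [0, 0, 0]], jaw=50)

```text
time: 1.98
tool_pos: [431.8, -257.9, 244.5]
tcp_rot: [-179.9, -0.0, 80.6]
ft_force: [-0.3, 0.4, -0.6]
finger_gap: 49.6
```

Run:
```python
from bench import r,vision
from h import *
s=r.sense();print(s['tool_pos'],s['tcp_rot'],s['joint_pos'],s['finger_gap'],s['time'])
for n in("top","side"):
    q=vision.snapshot(n);np.savez(n+"1.npz",**q)
q=load("top1")["pixels"][180:280,280:380,::-1];w=load("side1")["pixels"][190:290,190:290,::-1]
cv2.imwrite("pics/a1.png",cv2.resize(np.hstack([q,w]),None,fx=4,fy=4,interpolation=cv2.INTER_CUBIC))
```

```text
[ 431.7636902  -257.9217544   244.47991156] [-1.79919755e+02 -1.15240292e-02  8.05822429e+01] [-3.66771236e+01 -7.61403226e+00  1.00425102e+02 -2.65397197e-02
  8.72655418e+01 -1.17258091e+02] 49.632082556341835 1.975
```

View pics/a1.png

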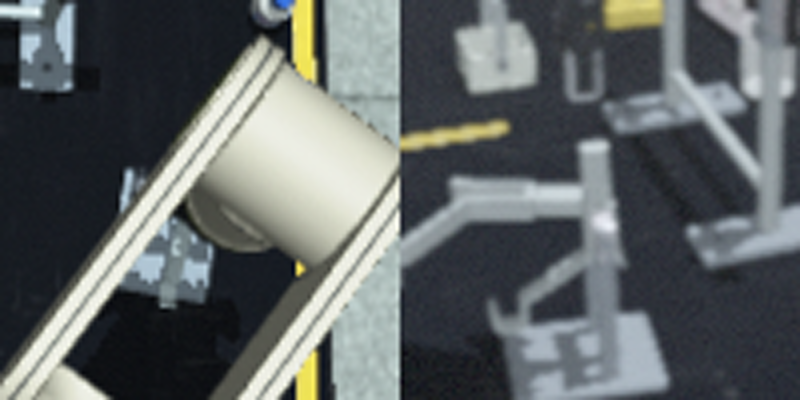

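Run:
```python
from bench import r,vision
from h import *
s=r.sense();print(s['tool_pos'],s['tcp_rot'],s['time'])
for n in("top1","side1"): print(proj(load(n),s['tool_pos']+[0,0,-14]))
```

```text
[ 432.0975726  -255.49563057  244.68610153] [-1.79931936e+02 -5.60747986e-02  8.07250124e+01] 2.075
[[329.45490702 231.5749767 ]]
[[233.93462918 209.8752231 ]]
```

Call:
send_rows(dp=[[4, -10.5, 0], [4, -10.5, 0], [4, -10.5, -30], [4, -10.5, -60], [4, -10.5, -78.5]], rot=[[0, 0, 0], [0, 0, 0], [0, 0, 0], [0, 0, 0], [0, 0, 0]])

```text
time: 2.7
tool_pos: [436.1, -265.2, 165.3]
tcp_rot: [-179.9, -0.0, 80.8]
ft_force: [0.6, 0.6, -0.2]
finger_gap: 50.0
```

Run:
```python
from bench import r,vision
from h import *
for n in("top","side"):
    q=vision.snapshot(n);np.savez(n+"2.npz",**q)
s=r.sense();print(s['tool_pos'],s['tcp_rot'],s['time'],s['ft_force'])
w=load("side2")["pixels"][200:300,180:300,::-1]
cv2.imwrite("pics/a2.png",cv2.resize(w,None,fx=6,fy=6,interpolation=cv2.INTER_CUBIC))
```

```text
[ 435.41637147 -264.85020219  164.50822503] [-1.79797478e+02 -1.09597579e-01  8.08217120e+01] 2.8 [-1.20645608  0.45795619  0.18661447]
```

View pics/a2.png

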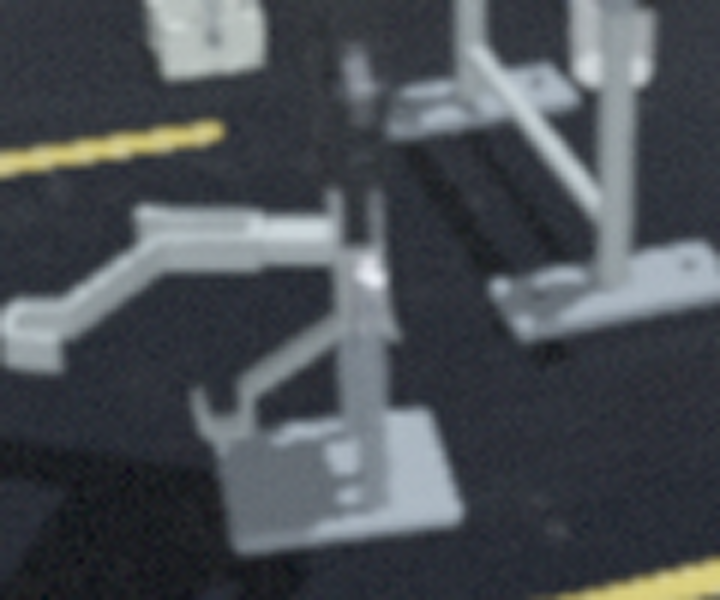

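Call:
send_rows(dp=[[0, 0, 0], [0, 0, 0], [0, 0, 0], [0, 0, 0], [0, 0, 0]], rot=[[0, 0, 0], [0, 0, 0], [0, 0, 0], [0, 0, 0], [0, 0, 0]], jaw=0, force=50)

```text
time: 3.42
tool_pos: [437.3, -266.7, 168.4]
tcp_rot: [179.9, 0.1, 80.8]
ft_force: [-0.6, 0.5, 6.3]
finger_gap: 11.1
```

Call:
send_rows(dp=[[0, 0, 10], [0, 0, 30], [0, 0, 60], [0, 0, 100], [0, 0, 153]], rot=[[0, 0, 0], [0, 0, 0], [0, 0, 0], [0, 0, 0], [0, 0, 0]])

```text
time: 4.05
tool_pos: [435.6, -265.5, 319.9]
tcp_rot: [-179.8, -0.1, 80.8]
ft_force: [0.6, -0.1, -0.8]
finger_gap: 11.4
```

Run:
```python
from bench import r,vision
from h import *
for n in("top","side"):
    q=vision.snapshot(n);np.savez(n+"3.npz",**q)
s=r.sense();print(s['tool_pos'],s['tcp_rot'],s['time'],s['ft_force'],s['finger_gap'])
w=load("side3")["pixels"][150:300,160:320,::-1];t=load("top3")["pixels"][160:310,260:420,::-1]
cv2.imwrite("pics/a3.png",cv2.resize(np.hstack([w,t]),None,fx=2.5,fy=2.5,interpolation=cv2.INTER_CUBIC))
```

```text
[ 438.25719347 -267.49752142  327.3007024 ] [179.47092861   0.28614648  80.78423867] 4.15 [ 0.03378334  0.14885739 -0.14677259] 11.520032081164064
```

View pics/a3.png

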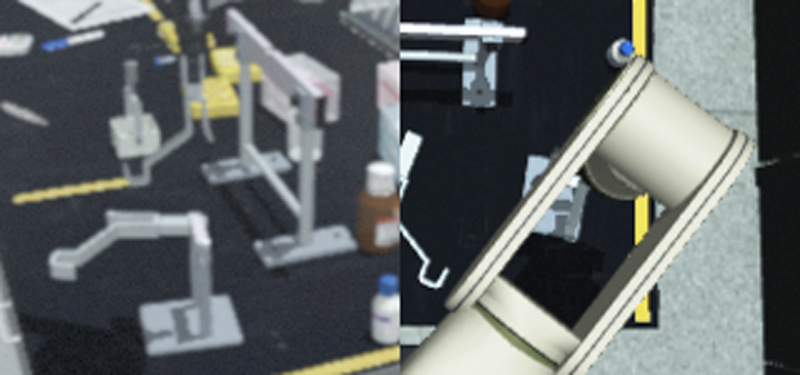

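Call:
send_rows(dp=[[0, 0, 0], [0, 0, 0]], rot=[[0, 0, 0], [0, 0, 0]])

```text
time: 4.4
tool_pos: [435.8, -265.6, 317.8]
tcp_rot: [-179.8, -0.1, 80.8]
ft_force: [0.2, -0.9, -2.4]
finger_gap: 11.5
```

Run:
```python
from bench import r,vision
s=r.sense();print(s['tool_pos'],s['tcp_rot'],s['time'],s['ft_force'],s['finger_gap'])
```

```text
[ 435.7933446  -265.62305764  317.84136793] [-1.79834925e+02 -8.71344871e-02  8.07843262e+01] 4.4 [ 0.18618286 -0.92373462 -2.4408631 ] 11.457567290907559
```

Call:
send_rows(dp=[[0, 0, 8], [30, 45, 8], [60, 90, 8], [90, 135, 8], [120, 180, 8]], rot=[[0, 0, 0], [0, 0, 0.04], [0, 0, 0.08], [0, 0, 0.12], [0, 0, 0.136]])

```text
time: 5.03
tool_pos: [557.0, -84.6, 327.5]
tcp_rot: [-180.0, -0.0, 88.6]
ft_force: [1.2, -0.4, -1.2]
finger_gap: 11.5
```

Call:
send_rows(dp=[[30, 40, 0], [55, 75, 0], [66, 88, 0], [66, 88, 0], [66, 88, 0]], rot=[[0, 0, 0], [0, 0, 0], [0, 0, 0], [0, 0, 0], [0, 0, 0]])

```text
time: 5.65
tool_pos: [622.0, 0.8, 327.7]
tcp_rot: [-180.0, 0.0, 88.5]
ft_force: [-0.3, -0.5, -1.3]
finger_gap: 11.4
```

Run:
```python
from bench import r,vision
from h import *
for n in("top","side"):
    q=vision.snapshot(n);np.savez(n+"4.npz",**q)
s=r.sense();print(s['tool_pos'],s['tcp_rot'],s['time'],s['ft_force'],s['finger_gap'])
w=load("side4")["pixels"][120:240,210:330,::-1]
cv2.imwrite("pics/a4.png",cv2.resize(w,None,fx=5,fy=5,interpolation=cv2.INTER_CUBIC))
cv2.imwrite("pics/a4t.png",cv2.resize(load("top4")["pixels"][140:240,190:330,::-1],None,fx=5,fy=5,interpolation=cv2.INTER_CUBIC))
```

```text
[6.22029340e+02 5.94375601e-01 3.28004544e+02] [1.79999419e+02 1.92841528e-02 8.84888647e+01] 5.75 [-0.04649815 -0.82707832 -1.30023357] 11.323963422960007
```

View pics/a4.png

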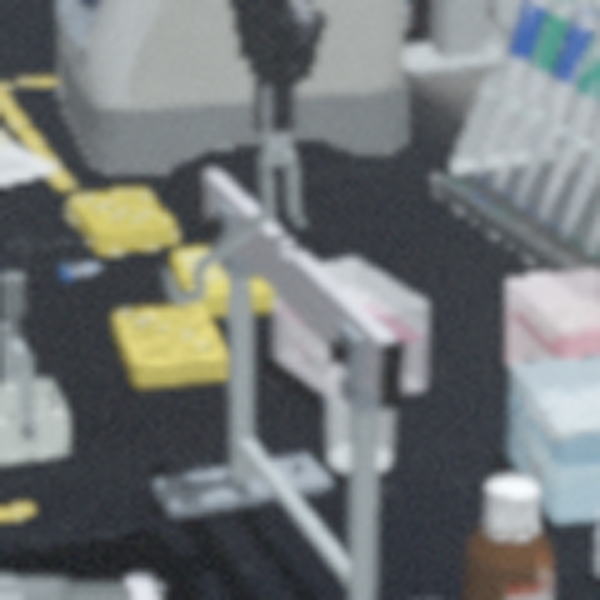

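View pics/a4t.png

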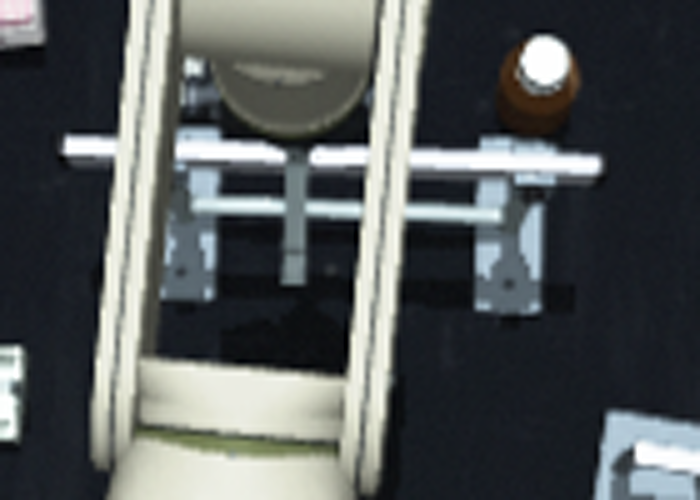

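Run:
```python
from h import *
s=load("side4")
for p in([622,.6,328-31],[612,.6,261],[632,.6,261],[622,.6,240],[617,.6,240],[627,.6,240]): print(p,(proj(s,p)[0]-[210,120])*5)
# rail far edge/near edge in side img near y=0
P=cloud(s);m=(abs(P[...,1]+60)<50)&(abs(P[...,0]-622)<30)&(P[...,2]>233)&(P[...,2]<247);Q=P[m];print(len(Q),Q.mean(0))
# hook tab/bend points
m=(abs(P[...,1]-0)<15)&(abs(P[...,0]-622)<30)&(P[...,2]>255)&(P[...,2]<310);Q=P[m]
for z in range(255,310,6):
    q=Q[(Q[:,2]>=z)&(Q[:,2]<z+6)]
    if len(q): print(z,len(q),q[:,0].min().round(1),q[:,0].max().round(1),q[:,0].mean().round(1),q[:,1].mean().round(1))
```

```text
[622, 0.6, 297] [271.91657608 155.31401481]
[612, 0.6, 261] [258.4696802  207.68577429]
[632, 0.6, 261] [285.89072593 203.84393439]
[622, 0.6, 240] [272.37785421 234.70146488]
[617, 0.6, 240] [265.55726771 235.68806183]
[627, 0.6, 240] [279.18387428 233.71697496]
48 [623.53736867 -65.0253035  238.19627614]
255 10 609.7 637.6 620.1 -3.7
261 8 616.0 636.8 625.5 -5.0
267 6 614.4 636.0 628.3 -5.6
273 8 614.5 636.0 622.6 -3.3
279 11 614.0 636.4 626.3 -2.4
285 10 613.9 636.8 624.8 -2.4
291 11 614.5 637.9 623.7 -4.9
297 12 614.2 633.6 623.4 -4.6
303 9 617.0 633.9 625.5 -3.5
309 3 615.9 625.1 620.9 -5.1
```

Call:
send_rows(dp=[[-0.5, 0, -6], [-0.5, 0, -12], [-0.5, 0, -18], [-0.5, 0, -24], [-0.5, 0, -28]], rot=[[0, 0, 0], [0, 0, 0], [0, 0, 0], [0, 0, 0], [0, 0, 0]])

```text
time: 6.38
tool_pos: [621.8, 1.9, 299.1]
tcp_rot: [-180.0, -0.0, 88.6]
ft_force: [-0.0, 0.6, -2.2]
finger_gap: 11.2
```

Run:
```python
from bench import r,vision
from h import *
for n in("side",):
    q=vision.snapshot(n);np.savez(n+"5.npz",**q)
s=r.sense();print(s['tool_pos'],s['tcp_rot'],s['time'],s['ft_force'],s['wrist_torque'],s['finger_gap'])
w=load("side5")["pixels"][140:220,220:320,::-1]
cv2.imwrite("pics/a5.png",cv2.resize(w,None,fx=7,fy=7,interpolation=cv2.INTER_CUBIC))
```

```text
[621.69052785   1.97908001 298.58553537] [-1.79926218e+02 -5.96318564e-03  8.85871442e+01] 6.425 [ 0.24071794  0.58900844 -1.68024708] [ 0.00121375 -0.02874854 -0.0220468 ] 11.180787062172898
```

View pics/a5.png

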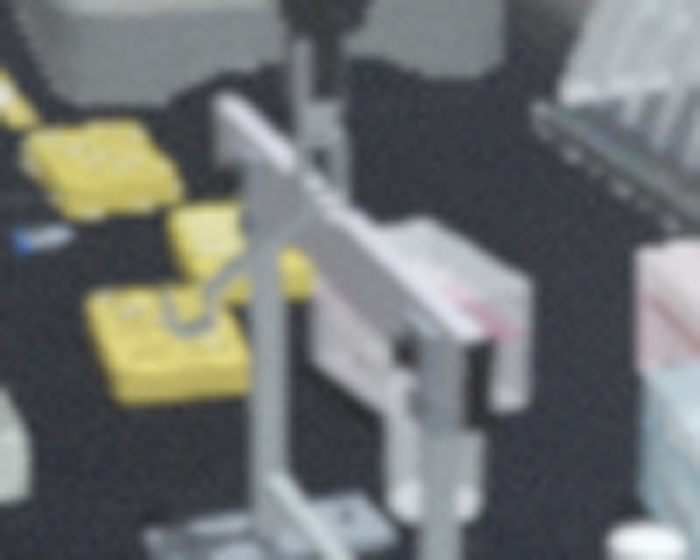

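Call:
send_rows(dp=[[0, 0, -5], [0, 0, -10], [0, 0, -15], [0, 0, -19], [0, 0, -22]], rot=[[0, 0, 0], [0, 0, 0], [0, 0, 0], [0, 0, 0], [0, 0, 0]])

```text
time: 7.05
tool_pos: [621.9, 1.9, 277.4]
tcp_rot: [-180.0, -0.0, 88.6]
ft_force: [0.3, 0.1, -1.4]
finger_gap: 11.3
```

Call:
send_rows(dp=[[0, 0, -1], [0, 0, -1]], rot=[[0, 0, 0], [0, 0, 0]])

```text
time: 7.3
tool_pos: [622.0, 1.9, 276.8]
tcp_rot: [180.0, -0.0, 88.6]
ft_force: [1.1, -0.1, -1.8]
finger_gap: 11.6
```

Call:
send_rows(dp=[[0, 0, -1], [0, 0, -1]], rot=[[0, 0, 0], [0, 0, 0]])

```text
time: 7.55
tool_pos: [622.0, 1.9, 275.8]
tcp_rot: [180.0, -0.0, 88.6]
ft_force: [0.9, 0.2, -1.9]
finger_gap: 10.9
```

Call:
send_rows(dp=[[0, 0, -1], [0, 0, -1]], rot=[[0, 0, 0], [0, 0, 0]])

```text
time: 7.8
tool_pos: [621.9, 1.9, 274.7]
tcp_rot: [-180.0, 0.0, 88.6]
ft_force: [0.6, -0.2, -1.2]
finger_gap: 11.2
```

Call:
send_rows(dp=[[0, 0, -1], [0, 0, -1]], rot=[[0, 0, 0], [0, 0, 0]])

```text
time: 8.05
tool_pos: [621.9, 1.9, 273.7]
tcp_rot: [-180.0, 0.0, 88.6]
ft_force: [0.3, 0.5, -1.9]
finger_gap: 11.2
```

Call:
send_rows(dp=[[0, 0, -1], [0, 0, -1]], rot=[[0, 0, 0], [0, 0, 0]])

```text
time: 8.3
tool_pos: [622.1, 1.9, 273.4]
tcp_rot: [180.0, 0.0, 88.6]
ft_force: [-1.3, -0.3, 3.1]
finger_gap: 11.1
```

Call:
send_rows(dp=[[0, 0, -0.7], [0, 0, -0.7]], rot=[[0, 0, 0], [0, 0, 0]])

```text
time: 8.55
tool_pos: [622.1, 1.9, 273.3]
tcp_rot: [179.9, 0.0, 88.6]
ft_force: [-3.5, 0.6, 6.3]
finger_gap: 10.9
```

Call:
send_rows(dp=[[0, 0, -0.6], [0, 0, -0.6]], rot=[[0, 0, 0], [0, 0, 0]])

```text
time: 8.8
tool_pos: [622.1, 1.9, 273.3]
tcp_rot: [179.9, 0.0, 88.6]
ft_force: [-5.1, 1.1, 8.9]
finger_gap: 11.2
```

Call:
send_rows(dp=[[0, -2, 0], [-0.1, -4, 0]], rot=[[0, 0, 0], [0, 0, 0]])

```text
time: 9.05
tool_pos: [622.6, -0.7, 273.3]
tcp_rot: [179.8, -0.1, 88.6]
ft_force: [-1.2, 5.7, 8.0]
finger_gap: 11.2
```

Call:
send_rows(dp=[[0, -2, 0], [-0.1, -4, 0]], rot=[[0, 0, 0], [0, 0, 0]])

```text
time: 9.3
tool_pos: [622.7, -4.7, 273.3]
tcp_rot: [179.8, -0.1, 88.6]
ft_force: [-0.1, 6.2, 7.3]
finger_gap: 11.5
```

Call:
send_rows(dp=[[0, -2, 0], [-0.1, -4, 0]], rot=[[0, 0, 0], [0, 0, 0]])

```text
time: 9.55
tool_pos: [622.6, -8.8, 273.3]
tcp_rot: [179.8, -0.1, 88.6]
ft_force: [-0.2, 4.7, 7.7]
finger_gap: 11.1
```

Call:
send_rows(dp=[[0, -1.5, 0], [-0.1, -3, 0]], rot=[[0, 0, 0], [0, 0, 0]])

```text
time: 9.8
tool_pos: [622.5, -11.9, 273.3]
tcp_rot: [179.8, -0.1, 88.6]
ft_force: [-0.2, 5.0, 7.5]
finger_gap: 11.7
```

Call:
send_rows(dp=[[0, -1.5, 0], [-0.1, -3, 0]], rot=[[0, 0, 0], [0, 0, 0]])

```text
time: 10.05
tool_pos: [622.4, -15.0, 273.1]
tcp_rot: [179.8, -0.1, 88.6]
ft_force: [0.1, 4.6, 6.0]
finger_gap: 10.9
```

Call:
send_rows(dp=[[0, -1, 0], [0, -2, 0]], rot=[[0, 0, 0], [0, 0, 0]])

```text
time: 10.3
tool_pos: [622.3, -17.2, 273.0]
tcp_rot: [179.8, -0.1, 88.6]
ft_force: [0.7, 4.9, 5.1]
finger_gap: 11.2
```

Call:
send_rows(dp=[[0, -1, 0], [0, -2, 0]], rot=[[0, 0, 0], [0, 0, 0]])

```text
time: 10.55
tool_pos: [621.4, -20.2, 271.2]
tcp_rot: [-180.0, 0.0, 88.6]
ft_force: [0.1, -0.3, -1.9]
finger_gap: 11.0
```

Call:
send_rows(dp=[[0, -1, 0], [0, -2, 0]], rot=[[0, 0, 0], [0, 0, 0]])

```text
time: 10.8
tool_pos: [621.3, -22.3, 270.9]
tcp_rot: [-179.9, 0.0, 88.6]
ft_force: [-0.4, -0.2, -0.7]
finger_gap: 11.3
```

Call:
send_rows(dp=[[0, 0.5, -1], [0, 0.5, -2]], rot=[[0, 0, 0], [0, 0, 0]])

```text
time: 11.05
tool_pos: [621.4, -21.6, 269.3]
tcp_rot: [-180.0, -0.0, 88.6]
ft_force: [0.3, -0.8, -0.7]
finger_gap: 11.1
```

Call:
send_rows(dp=[[0, 0, -1], [0, 0, -1]], rot=[[0, 0, 0], [0, 0, 0]])

```text
time: 11.3
tool_pos: [621.4, -21.6, 268.3]
tcp_rot: [-180.0, -0.0, 88.6]
ft_force: [-0.1, 0.1, -1.5]
finger_gap: 11.1
```

Call:
send_rows(dp=[[0, 0, -0.7], [0, 0, -0.7]], rot=[[0, 0, 0], [0, 0, 0]])

```text
time: 11.55
tool_pos: [621.5, -21.6, 267.8]
tcp_rot: [-180.0, 0.0, 88.6]
ft_force: [0.6, -0.3, -1.4]
finger_gap: 11.0
```

Call:
send_rows(dp=[[0, 0, -0.6], [0, 0, -0.6]], rot=[[0, 0, 0], [0, 0, 0]])

```text
time: 11.8
tool_pos: [621.6, -21.6, 267.4]
tcp_rot: [180.0, 0.0, 88.6]
ft_force: [-0.5, 0.7, -0.6]
finger_gap: 11.2
```

Call:
send_rows(dp=[[0, 0, -0.5], [0, 0, -0.5]], rot=[[0, 0, 0], [0, 0, 0]])

```text
time: 12.05
tool_pos: [621.6, -21.6, 267.3]
tcp_rot: [180.0, 0.0, 88.6]
ft_force: [-1.7, 0.5, 3.9]
finger_gap: 11.2
```

Call:
send_rows(dp=[[0, 0, 0], [0, 0, 0], [0, 0, 0], [0, 0, 0], [0, 0, 0]], rot=[[0, 0, 0], [0, 0, 0], [0, 0, 0], [0, 0, 0], [0, 0, 0]], jaw=45)

```text
time: 12.68
tool_pos: [621.5, -21.6, 266.6]
tcp_rot: [-180.0, -0.0, 88.6]
ft_force: [0.6, 0.8, -0.1]
finger_gap: 45.1
```

Call:
send_rows(dp=[[0, 0, 10], [0, 0, 30], [0, 0, 60], [-20, 40, 70], [-40, 85, 70]], rot=[[0, 0, 0], [0, 0, 0], [0, 0, 0], [0, 0, 0], [0, 0, 0]])

```text
time: 13.3
tool_pos: [582.0, 63.7, 340.3]
tcp_rot: [179.7, -0.0, 88.5]
ft_force: [0.3, 0.7, -0.3]
finger_gap: 45.1
```

Call:
send_rows(dp=[[-20, 55, 0], [-40, 110, -10], [-50, 145, -20], [-60, 171, -40], [-80, 171, -60]], rot=[[0, 0, -0.03], [0, 0, -0.035], [0, 0, -0.035], [0, 0, -0.035], [0, 0, -0.035]])

```text
time: 13.92
tool_pos: [501.5, 236.5, 278.2]
tcp_rot: [179.9, -0.1, 86.7]
ft_force: [-0.2, -0.0, -0.6]
finger_gap: 44.9
```

Run:
```python
from bench import r,vision
from h import *
for n in("top","side",):
    q=vision.snapshot(n);np.savez(n+"6.npz",**q)
s=r.sense();print(s['tool_pos'],s['tcp_rot'],s['time'],s['ft_force'],s['joint_pos'],s['finger_gap'])
w=load("side6")["pixels"][120:220,180:320,::-1]
cv2.imwrite("pics/a6.png",cv2.resize(w,None,fx=5.5,fy=5.5,interpolation=cv2.INTER_CUBIC))
cv2.imwrite("pics/a6t.png",cv2.resize(load("top6")["pixels"][140:240,150:310,::-1],None,fx=5,fy=5,interpolation=cv2.INTER_CUBIC))
```

```text
[499.45250003 234.85283726 275.70733402] [-1.79836532e+02  6.15447178e-02  8.66772431e+01] 14.025 [ 0.11251526  0.13730402 -0.17267649] [ 1.98560418e+01 -4.50754838e-01  9.03558097e+01  7.76469697e-03
  9.02694424e+01 -6.68210889e+01] 44.835752185244885
```

View pics/a6.png

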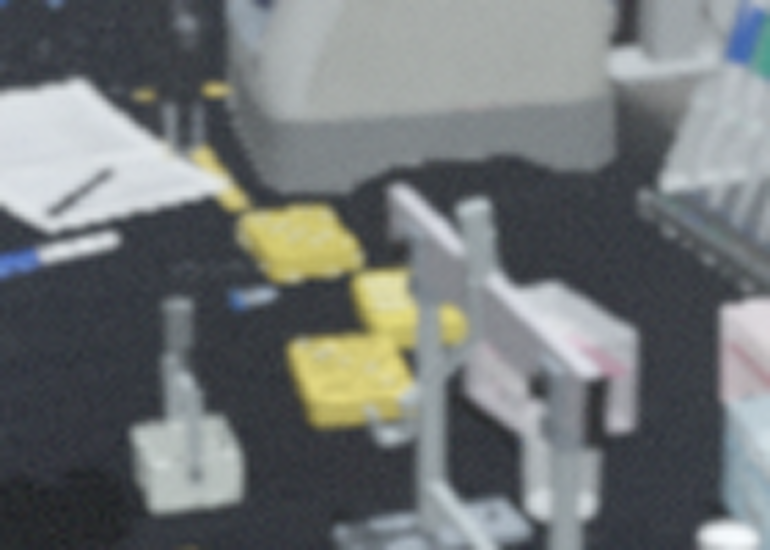

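View pics/a6t.png

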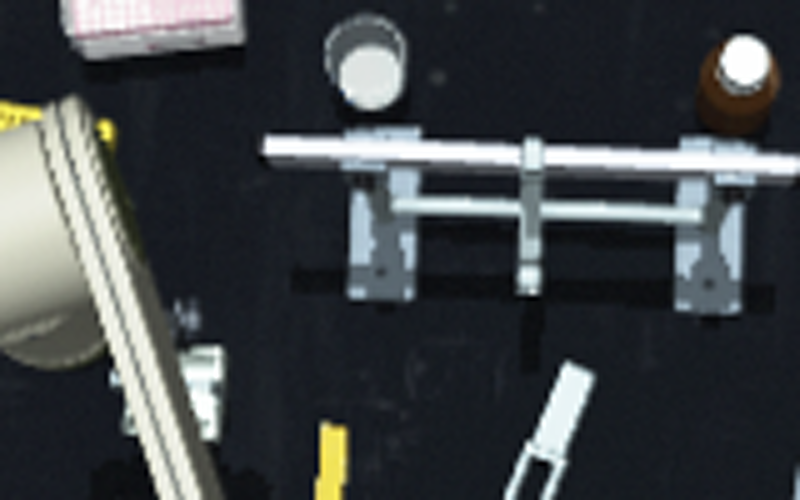

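Run:
```python
from h import *
np.set_printoptions(precision=1,suppress=True,linewidth=200)
for n in("top6","side6"):
    s=load(n);P=cloud(s);print(n)
    m=(abs(P[...,1]+23)<16)&(P[...,0]>500)&(P[...,0]<660)&(P[...,2]>110)
    v,u=np.nonzero(m);Q=P[m];o=np.argsort(Q[:,0])
    for i in o: print(u[i],v[i],Q[i],s["pixels"][v[i],u[i]])  if Q[i,2]<200 or Q[i,2]>262 else None
```

```text
top6
257 198 [545.9 -24.8 163.4] [123 133 136]
254 198 [546.  -14.8 162. ] [112 126 130]
256 198 [546.4 -21.5 159.5] [208 217 217]
255 198 [547.3 -18.1 153. ] [121 136 139]
255 197 [549.5 -18.1 161.1] [146 162 166]
254 197 [550.4 -14.7 155. ] [138 155 159]
253 197 [550.6 -11.3 153.4] [60 68 70]
256 197 [550.9 -21.4 152. ] [184 199 200]
257 197 [551.9 -24.8 146.1] [123 136 139]
256 196 [555.9 -21.3 141.8] [207 226 228]
257 196 [556.3 -24.7 139.5] [163 181 186]
254 196 [556.4 -14.5 137.3] [187 207 211]
255 196 [556.5 -17.9 137.6] [203 224 227]
255 195 [558.8 -17.9 144.8] [228 240 241]
257 195 [559.1 -24.7 143.4] [185 206 209]
256 195 [559.3 -21.3 141.7] [228 240 241]
254 195 [559.4 -14.5 140.7] [215 231 234]
255 194 [561.8 -17.9 147.6] [228 240 242]
254 194 [562.4 -14.5 143.3] [217 232 235]
257 194 [562.6 -24.6 142.8] [189 209 212]
256 194 [562.7 -21.2 142.2] [228 240 242]
254 193 [565.3 -14.4 146.9] [160 178 182]
255 193 [565.4 -17.8 146.5] [172 190 194]
256 193 [565.8 -21.2 144. ] [172 190 193]
257 193 [566.8 -24.6 137.7] [137 152 156]
255 192 [568.5 -17.8 148.5] [ 99 112 114]
257 19
[... 8527 characters left out ...]
7 -28.9 268.2] [152 162 166]
267 181 [620.  -27.6 199.1] [146 150 154]
267 163 [621.  -25.6 263.4] [153 163 165]
267 157 [621.6 -24.3 284. ] [181 191 195]
267 161 [622.3 -22.4 269.2] [151 161 164]
268 162 [622.8 -30.  268.1] [154 164 168]
268 163 [623.3 -28.9 264.1] [151 161 166]
268 161 [623.3 -28.8 271.2] [147 155 158]
268 159 [623.3 -28.8 278.2] [134 143 146]
268 160 [623.8 -27.6 274.2] [139 146 150]
268 158 [624.4 -26.1 280.7] [143 152 156]
268 157 [624.8 -25.1 283.8] [156 165 169]
269 163 [626.4 -29.9 264. ] [129 138 142]
269 161 [626.5 -29.8 271. ] [123 131 135]
269 160 [627.1 -28.2 274. ] [103 112 116]
269 162 [627.2 -28.  266.8] [138 147 150]
269 159 [627.2 -28.  277.4] [ 99 105 110]
```

Call:
send_rows(dp=[[-11, 0, -60], [-11, 0, -100], [-11, 0, -100]], rot=[[0, 0, 0], [0, 0, 0], [0, 0, 0]])

```text
time: 14.4
tool_pos: [489.5, 233.5, 175.1]
tcp_rot: [-179.8, 0.1, 86.5]
ft_force: [-0.4, 0.1, 0.1]
finger_gap: 45.0
```

Call:
send_rows(dp=[[-0.5, 2, 0], [-0.5, 2, -15], [-0.5, 2, -35], [-0.5, 2, -48], [-0.5, 2, -48]], rot=[[0, 0, 0], [0, 0, 0], [0, 0, 0], [0, 0, 0], [0, 0, 0]])

```text
time: 15.02
tool_pos: [488.6, 235.9, 126.5]
tcp_rot: [-179.8, 0.1, 86.6]
ft_force: [-0.6, 0.0, -0.4]
finger_gap: 45.0
```

Run:
```python
from bench import r,vision
from h import *
for n in("top","side"):
    q=vision.snapshot(n);np.savez(n+"7.npz",**q)
s=r.sense();print(s['tool_pos'],s['tcp_rot'],s['time'],s['ft_force'],s['finger_gap'])
w=load("side7")["pixels"][140:230,170:270,::-1]
cv2.imwrite("pics/a7.png",cv2.resize(w,None,fx=6,fy=6,interpolation=cv2.INTER_CUBIC))
```

```text
[489.88638782 236.34924423 128.54693302] [-1.79973974e+02  1.19109500e-02  8.65720134e+01] 15.125 [-0.21421169 -1.14551456  0.7927169 ] 45.26778394879304
```

View pics/a7.png

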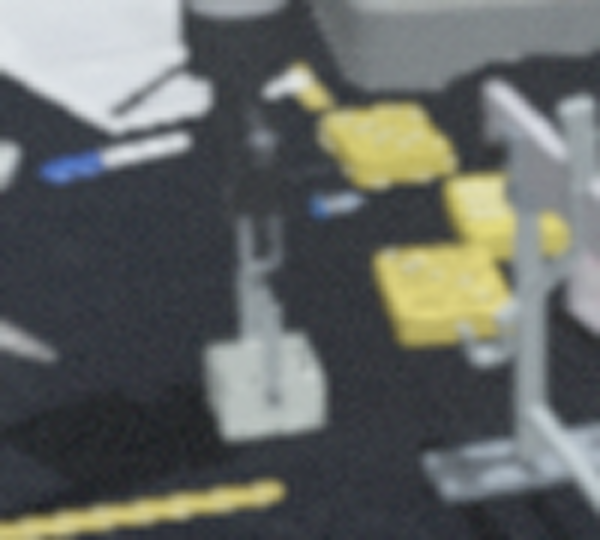

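Call:
send_rows(dp=[[0, 0, 0], [0, 0, 0], [0, 0, 0], [0, 0, 0], [0, 0, 0]], rot=[[0, 0, 0], [0, 0, 0], [0, 0, 0], [0, 0, 0], [0, 0, 0]], jaw=0, force=60)

```text
time: 15.75
tool_pos: [490.3, 236.5, 129.2]
tcp_rot: [180.0, -0.0, 86.6]
ft_force: [-0.9, -0.7, 4.0]
finger_gap: 10.9
```

Call:
send_rows(dp=[[0, 0, 10], [0, 0, 30], [0, 0, 60], [0, 0, 90], [0, 0, 100]], rot=[[0, 0, 0], [0, 0, 0.01], [0, 0, 0.02], [0, 0, 0.035], [0, 0, 0.035]])

```text
time: 16.38
tool_pos: [490.9, 236.8, 231.1]
tcp_rot: [179.8, -0.1, 88.6]
ft_force: [1.3, 0.5, -1.0]
finger_gap: 11.0
```

Call:
send_rows(dp=[[0, -50, 0], [0, -100, 0], [0, -150, 0], [0, -200, 0], [0, -250, 0]], rot=[[0, 0, 0], [0, 0, 0], [0, 0, 0], [0, 0, 0], [0, 0, 0]])

```text
time: 17.0
tool_pos: [489.2, -15.0, 227.7]
tcp_rot: [-179.9, -0.0, 88.6]
ft_force: [-0.9, 0.4, -1.6]
finger_gap: 11.0
```

Call:
send_rows(dp=[[0, -6, 0], [0, -6, 0], [0, -6, 0]], rot=[[0, 0, 0], [0, 0, 0], [0, 0, 0]])

```text
time: 17.38
tool_pos: [489.8, -18.5, 228.3]
tcp_rot: [-180.0, -0.0, 88.6]
ft_force: [1.0, 0.1, -2.3]
finger_gap: 11.1
```

Run:
```python
from bench import r,vision
from h import *
for n in("top","side"):
    q=vision.snapshot(n);np.savez(n+"8.npz",**q)
s=r.sense();print(s['tool_pos'],s['tcp_rot'],s['time'],s['ft_force'],s['finger_gap'])
w=load("side8")["pixels"][140:260,190:330,::-1]
cv2.imwrite("pics/a8.png",cv2.resize(w,None,fx=5,fy=5,interpolation=cv2.INTER_CUBIC))
cv2.imwrite("pics/a8t.png",cv2.resize(load("top8")["pixels"][140:260,190:330,::-1],None,fx=5,fy=5,interpolation=cv2.INTER_CUBIC))
```

```text
[489.94732747 -18.41858553 228.5067329 ] [-1.79982140e+02 -1.61105324e-02  8.86769228e+01] 17.475 [ 0.23304973  0.57178892 -0.56516046] 10.867738259554391
```

View pics/a8.png

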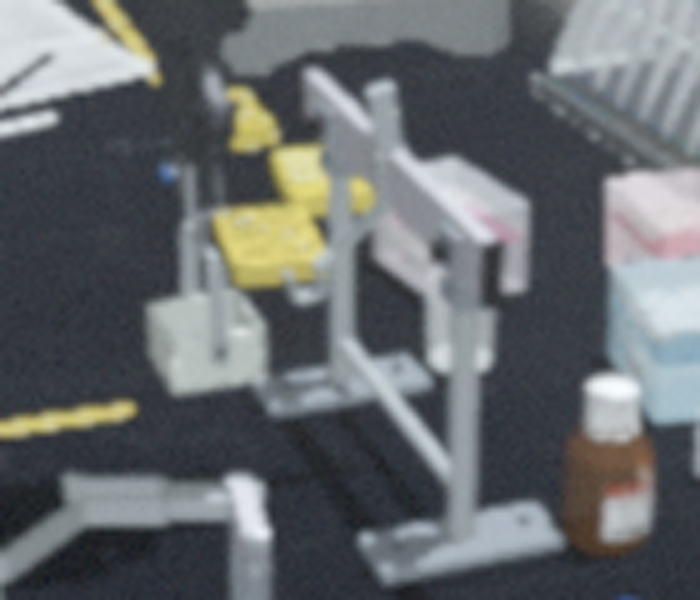

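View pics/a8t.png

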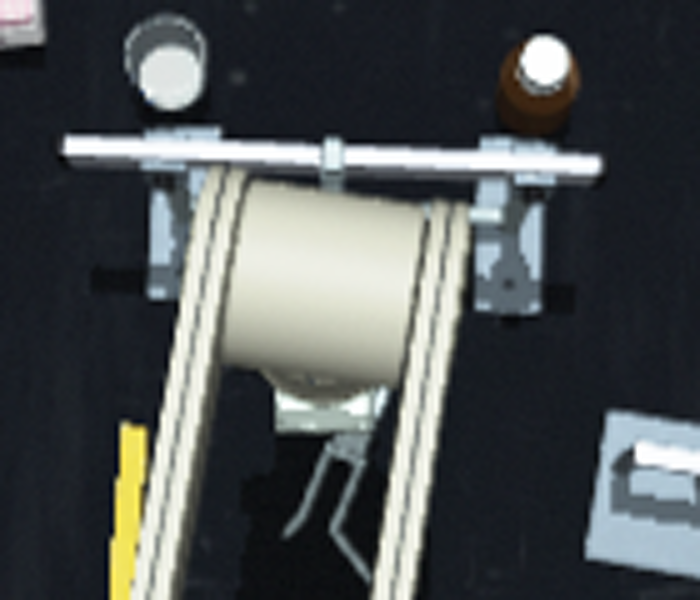

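Run:
```python
from h import *
np.set_printoptions(precision=1,suppress=True,linewidth=200)
s=load("side8");P=cloud(s)
m=(abs(P[...,0]-490)<60)&(abs(P[...,1]+18)<60)&(P[...,2]>70)
Q=P[m];print(len(Q),Q.min(0),Q.max(0))
for z in range(85,230,6):
    q=Q[(Q[:,2]>=z)&(Q[:,2]<z+6)]
    if len(q):print(z,len(q),q[:,0].min(),q[:,0].max(),q[:,1].min(),q[:,1].max())
m=(abs(P[...,0]-490)<60)&(abs(P[...,1]+18)<60)&(P[...,2]>184)&(P[...,2]<200)
v,u=np.nonzero(m);print(np.c_[u,v,P[m]])
# curl points same cam
m=(abs(P[...,0]-558)<20)&(abs(P[...,1]+20)<16)&(P[...,2]>130)&(P[...,2]<170)
print(P[m][np.argsort(P[m][:,0])])
```

```text
2717 [430.  -78.   97.6] [549.9  41.8 631.5]
97 29 459.46217042045924 523.0803792360452 -57.37044008587168 16.022328532301117
103 45 459.106761108831 522.4795580830826 -58.3041544514133 14.062752489156765
109 51 458.9379427879287 523.4359446392045 -60.03314074003538 14.718813664634808
115 56 458.39312750981026 521.9090220637611 -58.926938593517434 15.511393588201145
121 55 459.2030298728108 521.9747682277944 -58.02386853757844 17.64780632435395
127 67 458.42831351994977 522.0035655888108 -61.31266248097381 13.606585666616866
133 58 459.0159731824861 522.6141448433073 -62.13521372710761 15.813108820495472
139 10 485.8536627440133 498.1785190999022 -59.72216129235221 15.037879094614482
145 13 483.9638170326048 496.23434891147105 -58.36735319676632 14.588595262053104
151 12 485.7968251173812 549.8728302628219 -57.87526045837126 16.541137517081552
157 10 483.85382503399944 495.8562219761492 -60.23060266207153 13.279250051398776
163 12 484.15510655844247 496.795930621422 -60.82867148899982 15.095912154486768
169 13 486.31696122654506 497.4203011520998 -57.69726400599711 19.802153615060888
[... 2068 characters left out ...]
147.3]
 [553.9 -28.4 154.6]
 [557.  -28.9 139.3]
 [559.7 -21.2 139.3]
 [560.1 -30.2 139.3]
 [560.8 -28.5 142.3]
 [562.1 -14.5 139.7]
 [563.6 -20.5 142. ]
 [564.2 -28.9 138.1]
 [565.3 -26.  140.4]
 [566.1 -33.8 143.6]
 [568.2 -17.8 140.1]
 [570.8 -21.6 160.1]
 [571.  -30.6 145.1]
 [571.5 -29.5 152.1]
 [571.7 -18.1 139.6]
 [572.  -18.2 154.7]
 [572.1 -28.2 158.9]
 [572.2 -27.7 155. ]
 [572.3 -26.7 139.5]
 [572.4 -27.4 162.3]
 [572.9 -15.3 149.6]
 [573.1 -14.4 141.6]
 [573.3 -24.3 145.8]
 [573.6 -33.5 149.7]
 [574.1 -23.  167.6]
 [574.2 -31.8 145.1]
 [574.2 -12.2 159.4]
 [574.7 -21.1 163. ]
 [575.  -30.5 166.9]
 [575.  -30.3 163.1]
 [575.4 -28.7 151.1]
 [575.4 -28.7 154.8]
 [576.5 -26.3 168.6]]
```

Call:
send_rows(dp=[[0, -1.5, -8], [0, -1.5, -14.5], [10, -1.5, -14.5], [22, -1.5, -14.5], [30, -1.5, -14.5]], rot=[[0, 0, 0], [0, 0, 0], [0, 0, 0], [0, 0, 0], [0, 0, 0]])

```text
time: 18.1
tool_pos: [521.2, -21.2, 214.5]
tcp_rot: [180.0, 0.0, 88.6]
ft_force: [0.1, -0.2, -1.7]
finger_gap: 10.7
```

Call:
send_rows(dp=[[10, 0, 0], [20, 0, 0], [30, 0, 0], [36, 0, 0], [39.5, 0, 0]], rot=[[0, 0, 0], [0, 0, 0], [0, 0, 0], [0, 0, 0], [0, 0, 0]])

```text
time: 18.73
tool_pos: [559.8, -21.1, 214.1]
tcp_rot: [-180.0, -0.0, 88.6]
ft_force: [1.1, 0.0, -1.9]
finger_gap: 11.1
```

Run:
```python
from bench import r,vision
from h import *
np.set_printoptions(precision=1,suppress=True,linewidth=200)
for n in("top","side"):
    q=vision.snapshot(n);np.savez(n+"9.npz",**q)
s=r.sense();print(s['tool_pos'],s['tcp_rot'],s['time'],s['ft_force'],s['finger_gap'])
w=load("side9")["pixels"][140:240,200:310,::-1]
cv2.imwrite("pics/a9.png",cv2.resize(w,None,fx=6,fy=6,interpolation=cv2.INTER_CUBIC))
P=cloud(load("side9"))
m=(abs(P[...,0]-560)<20)&(P[...,1]>-66)&(P[...,1]<-24)&(P[...,2]>168)&(P[...,2]<190)
print(P[m][np.argsort(P[m][:,1])])
```

```text
[559.7 -21.1 214.1] [-180.    -0.    88.6] 18.825 [ 1.1  0.3 -0.9] 10.96920929413335
[[564.2 -60.3 173.8]
 [564.3 -59.8 170. ]
 [560.9 -59.6 174.1]
 [557.5 -59.4 174.6]
 [557.6 -59.3 178.2]
 [561.  -59.1 170.2]
 [558.5 -56.3 169.4]
 [562.9 -54.4 178.9]
 [562.9 -54.3 175.2]
 [560.7 -50.5 177.6]
 [558.1 -48.1 177. ]
 [558.1 -47.9 173.3]
 [559.8 -43.4 178.5]
 [563.8 -41.9 177.2]
 [557.4 -40.  177.5]
 [557.6 -39.2 173.4]
 [558.9 -35.8 179.1]
 [562.8 -34.8 178.1]
 [560.6 -31.3 184.4]
 [558.7 -26.7 182.8]
 [562.3 -26.6 185.9]
 [562.2 -26.5 178.5]
 [576.6 -26.  168.5]
 [559.  -25.2 174.8]
 [559.3 -24.5 178.1]
 [559.6 -24.3 185.4]]
```

View pics/a9.png

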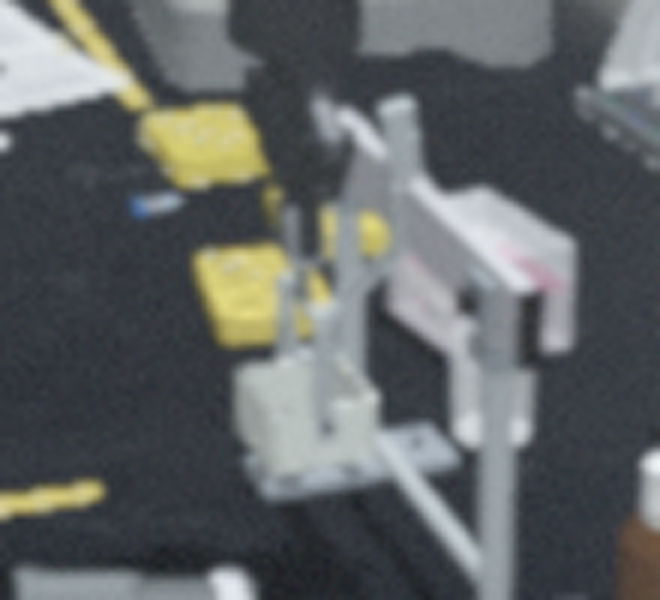

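Call:
send_rows(dp=[[0, 0, -4], [0.3, 0, -8], [0.6, 0, -12], [0.9, 0, -16], [1.2, 0, -19]], rot=[[0, 0, 0], [0, 0, 0], [0, 0, 0], [0, 0, 0], [0, 0, 0]])

```text
time: 19.45
tool_pos: [560.5, -21.1, 194.8]
tcp_rot: [-180.0, -0.0, 88.6]
ft_force: [-1.0, 0.7, -2.4]
finger_gap: 11.3
```

Call:
send_rows(dp=[[0.2, 0, -2], [0.4, 0, -4], [0.6, 0, -6]], rot=[[0, 0, 0], [0, 0, 0], [0, 0, 0]])

```text
time: 19.82
tool_pos: [561.4, -21.1, 189.2]
tcp_rot: [180.0, 0.0, 88.6]
ft_force: [-0.0, 0.7, -1.9]
finger_gap: 11.2
```

Call:
send_rows(dp=[[0.1, 0, -1], [0.3, 0, -2], [0.4, 0, -3]], rot=[[0, 0, 0], [0, 0, 0], [0, 0, 0]])

```text
time: 20.2
tool_pos: [561.7, -21.1, 186.2]
tcp_rot: [180.0, 0.0, 88.6]
ft_force: [-0.5, 0.1, -1.3]
finger_gap: 11.1
```

Call:
send_rows(dp=[[0.1, 0, -1], [0.2, 0, -2], [0.2, 0, -2]], rot=[[0, 0, 0], [0, 0, 0], [0, 0, 0]])

```text
time: 20.58
tool_pos: [562.1, -21.1, 184.5]
tcp_rot: [180.0, 0.0, 88.6]
ft_force: [-0.3, -0.3, 0.5]
finger_gap: 11.1
```

Call:
send_rows(dp=[[0.1, 0, -1], [0.1, 0, -1]], rot=[[0, 0, 0], [0, 0, 0]])

```text
time: 20.82
tool_pos: [562.6, -21.2, 184.0]
tcp_rot: [179.9, 0.0, 88.6]
ft_force: [1.0, -0.7, 4.5]
finger_gap: 11.3
```

Call:
send_rows(dp=[[0.1, 0, -1], [0.1, 0, -1]], rot=[[0, 0, 0], [0, 0, 0]])

```text
time: 21.08
tool_pos: [563.0, -21.2, 183.5]
tcp_rot: [179.9, 0.0, 88.6]
ft_force: [0.6, -0.2, 7.1]
finger_gap: 11.1
```

Call:
send_rows(dp=[[0, 0, 0.6], [0, 0, 1.2]], rot=[[0, 0, 0], [0, 0, 0]])

```text
time: 21.32
tool_pos: [562.5, -21.2, 184.0]
tcp_rot: [179.9, 0.0, 88.6]
ft_force: [2.0, -0.9, 3.4]
finger_gap: 11.3
```

Run:
```python
from bench import r,vision
from h import *
np.set_printoptions(precision=1,suppress=True,linewidth=200)
for n in("top","side"):
    q=vision.snapshot(n);np.savez(n+"10.npz",**q)
s=r.sense();print(s['tool_pos'],s['tcp_rot'],s['time'],s['ft_force'],s['finger_gap'])
w=load("side10")["pixels"][140:240,200:310,::-1]
cv2.imwrite("pics/a10.png",cv2.resize(w,None,fx=6,fy=6,interpolation=cv2.INTER_CUBIC))
w=load("side10")["pixels"][175:215,230:275,::-1]
cv2.imwrite("pics/a10c.png",cv2.resize(w,None,fx=14,fy=14,interpolation=cv2.INTER_CUBIC))
P=cloud(load("side10"))
m=(abs(P[...,0]-560)<20)&(P[...,1]>-66)&(P[...,1]<-24)&(P[...,2]>134)&(P[...,2]<170)
print(P[m][np.argsort(P[m][:,1])])
```

```text
[562.5 -21.2 183.9] [179.9   0.   88.6] 21.425 [1.4 0.9 4.6] 10.995516290022788
[[563.2 -61.8 145.3]
 [564.  -59.3 140.3]
 [560.5 -59.1 137.1]
 [560.7 -59.  148.2]
 [564.7 -57.8 146.9]
 [561.  -57.7 140.1]
 [561.3 -57.3 143.6]
 [568.3 -57.2 134.9]
 [558.1 -56.  139.9]
 [568.8 -55.9 137.9]
 [565.4 -55.3 134.6]
 [569.6 -53.9 140.6]
 [563.1 -52.4 148.5]
 [561.5 -46.7 142.6]
 [561.6 -46.4 146.2]
 [561.9 -45.9 149.7]
 [559.9 -41.5 148.1]
 [560.6 -39.2 143.2]
 [568.1 -38.6 145.4]
 [561.5 -37.  149.6]
 [565.4 -36.  148.5]
 [570.4 -33.3 168.8]
 [567.  -32.6 169.1]
 [563.4 -31.9 154.5]
 [574.6 -31.3 159.8]
 [571.2 -30.7 160.2]
 [560.4 -30.7 162. ]
 [564.  -30.7 161.4]
 [578.6 -30.2 162.4]
 [553.2 -30.  148. ]
 [571.5 -29.6 155.9]
 [560.9 -29.6 168.9]
 [578.9 -29.6 165.8]
 [575.1 -29.4 147.7]
 [564.3 -29.1 149.4]
 [560.7 -28.9 146.2]
 [575.3 -28.5 143.5]
 [561.3 -28.4 164.6]
 [561.1 -28.4 157.2]
 [575.6 -28.1 150.8]
 [565.  -27.8 163.7]
 [550.5 -27.8 155. ]
 [572.1 -27.3 143.5]
 [576.1 -27.1 161.5]
 [554.1 -27.1 142.8]
 [561.2 -26.9 137.7]
 [575.9 -26.8 138.8]
 [565.3 -26.7 155.7]
 [557.8 -26.7 142. ]
 [572.7 -26.7 161.9]
 [576.2 -26.4 153.7]
 [561.7 -26.4 148.7]
 [554.7 -25.8 149.7]
 [551.5 -25.1 157.4]
 [558.4 -24.6 137.2]
 [551.5 -24.5 149.7]
 [555.3 -24.1 152.6]]
```

View pics/a10.png

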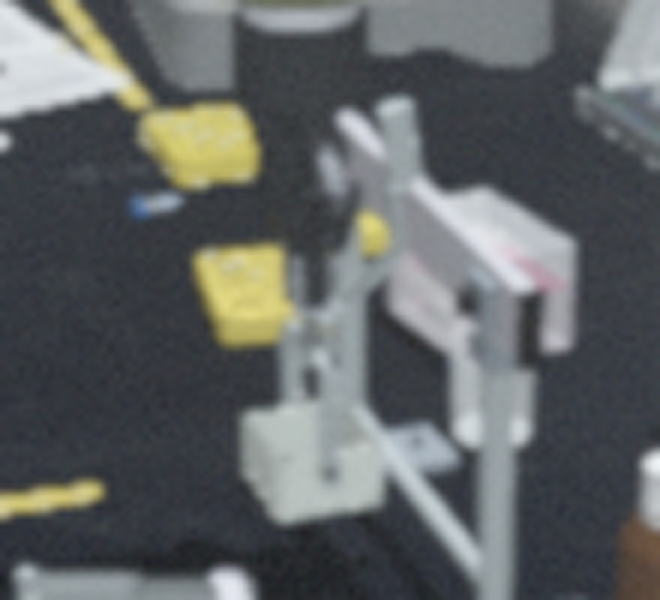

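View pics/a10c.png

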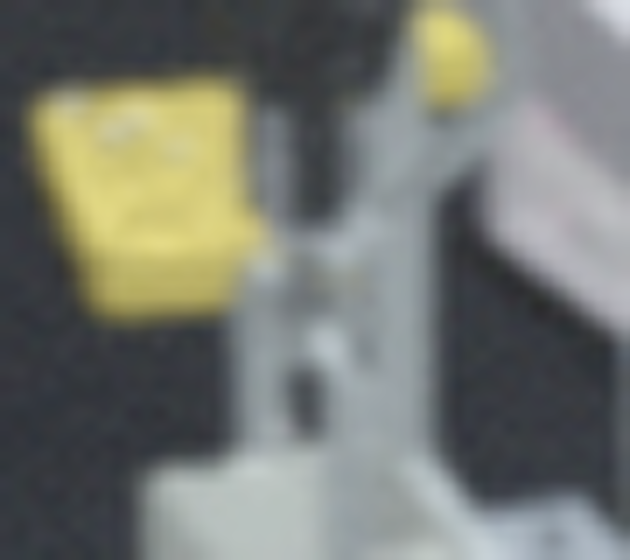

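Call:
send_rows(dp=[[0, 0, 0], [0, 0, 0], [0, 0, 0], [0, 0, 0], [0, 0, 0]], rot=[[0, 0, 0], [0, 0, 0], [0, 0, 0], [0, 0, 0], [0, 0, 0]], jaw=45)

```text
time: 22.05
tool_pos: [562.0, -21.1, 183.3]
tcp_rot: [-180.0, -0.0, 88.6]
ft_force: [0.8, 0.7, -1.1]
finger_gap: 44.9
```

Call:
send_rows(dp=[[0, 0, 8], [0, 0, 16], [0, 0, 30], [0, 0, 50], [-10, 0, 70]], rot=[[0, 0, 0], [0, 0, 0], [0, 0, 0], [0, 0, 0], [0, 0, 0]])

```text
time: 22.68
tool_pos: [552.3, -21.1, 255.4]
tcp_rot: [179.9, 0.0, 88.6]
ft_force: [0.1, 0.2, -0.1]
finger_gap: 44.8
```

Call:
send_rows(dp=[[-30, 50, 30], [-60, 100, 30], [-90, 150, 30], [-110, 200, 30], [-110, 250, 30]], rot=[[0, 0, 0], [0, 0, 0], [0, 0, 0], [0, 0, 0], [0, 0, 0]])

```text
time: 23.3
tool_pos: [440.7, 230.3, 285.5]
tcp_rot: [179.9, -0.1, 88.6]
ft_force: [0.9, 0.3, 0.5]
finger_gap: 44.7
```

Run:
```python
from bench import r,vision
from h import *
np.set_printoptions(precision=1,suppress=True,linewidth=200)
for n in("top","side"):
    q=vision.snapshot(n);np.savez(n+"11.npz",**q)
s=r.sense();print(s['tool_pos'],s['tcp_rot'],s['time'],s['ft_force'],s['finger_gap'])
w=load("side11")["pixels"][140:240,200:310,::-1]
cv2.imwrite("pics/a11.png",cv2.resize(w,None,fx=6,fy=6,interpolation=cv2.INTER_CUBIC))
cv2.imwrite("pics/a11t.png",cv2.resize(load("top11")["pixels"][140:260,190:330,::-1],None,fx=5,fy=5,interpolation=cv2.INTER_CUBIC))
```

```text
[440.8 232.8 284.9] [179.9  -0.1  88.8] 23.4 [ 0.5 -0.6 -0.1] 45.22385605166639
```

View pics/a11.png

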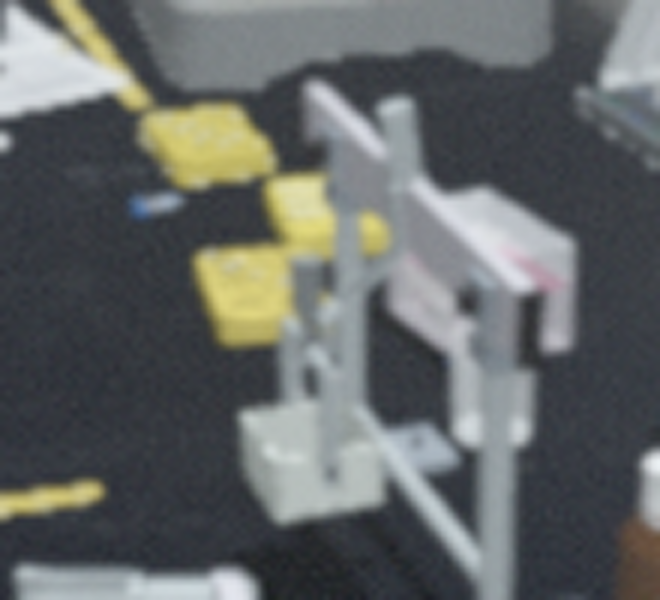

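View pics/a11t.png

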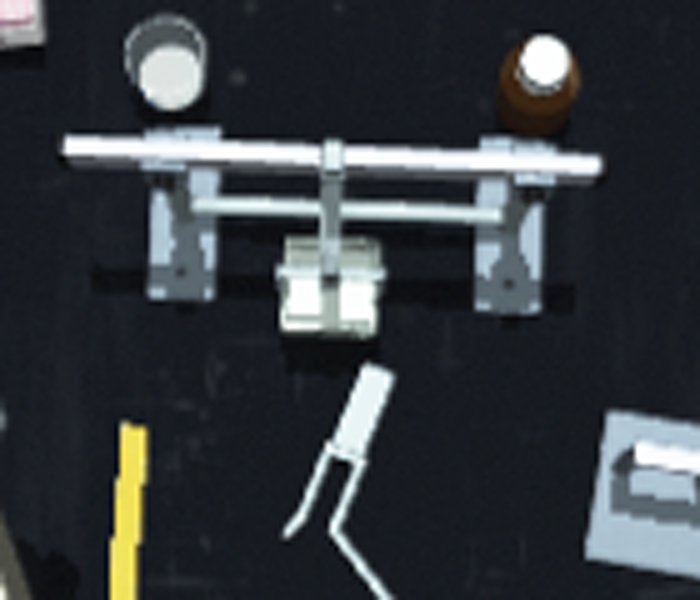

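Call:
send_rows(dp=[[0, 0, 0], [0, 0, 0], [0, 0, 0], [0, 0, 0], [0, 0, 0]], rot=[[0, 0, 0], [0, 0, 0], [0, 0, 0], [0, 0, 0], [0, 0, 0]])

```text
time: 24.02
tool_pos: [442.2, 228.5, 283.4]
tcp_rot: [-180.0, 0.0, 88.5]
ft_force: [0.1, 0.9, 0.3]
finger_gap: 44.7
```

Call:
send_rows(dp=[[0, 0, 0], [0, 0, 0], [0, 0, 0], [0, 0, 0], [0, 0, 0]], rot=[[0, 0, 0], [0, 0, 0], [0, 0, 0], [0, 0, 0], [0, 0, 0]])

```text
time: 24.65
tool_pos: [442.1, 228.9, 283.4]
tcp_rot: [180.0, -0.0, 88.6]
ft_force: [-0.5, 0.9, -0.8]
finger_gap: 44.7
```

Call:
send_rows(dp=[[0, 0, 0], [0, 0, 0], [0, 0, 0], [0, 0, 0], [0, 0, 0]], rot=[[0, 0, 0], [0, 0, 0], [0, 0, 0], [0, 0, 0], [0, 0, 0]])

```text
time: 25.28
tool_pos: [442.1, 228.9, 283.4]
tcp_rot: [180.0, 0.0, 88.6]
ft_force: [-0.1, 0.3, -0.4]
finger_gap: 45.1
```

Run:
```python
from bench import r,vision,job
from h import *
np.set_printoptions(precision=1,suppress=True,linewidth=200)
a=load("side11");b=vision.snapshot("side")
def f(s):
    P=cloud(s);m=(abs(P[...,0]-562)<42)&(abs(P[...,1]+20)<45)&(P[...,2]>40)&(P[...,2]<100);t=(abs(P[...,0]-565)<20)&(abs(P[...,1]+20)<15)&(P[...,2]>172)&(P[...,2]<195)
    h=(abs(P[...,0]-615)<20)&(abs(P[...,1]+22)<15)&(P[...,2]>250)
    return P[m].mean(0),P[m].min(0),P[t].mean(0),P[h].max(0),P[h].mean(0)
print(f(a));print(f(b))
t=vision.snapshot("top");t0=load("top0")
for n,(u,v) in dict(beaker=(223,152),amber=(298,155),dropper=(348,181)).items():
    d=np.abs(t["pixels"][v-12:v+12,u-12:u+12].astype(int)-t0["pixels"][v-12:v+12,u-12:u+12]).mean();print(n,d)
d=np.abs(t["pixels"][130:190,45:175].astype(int)-t0["pixels"][130:190,45:175]);print("rack area",d.mean())
print(r.sense()["time"])
```

```text
(array([561.7, -30.1,  76.5]), array([531.7, -63.4,  51.6]), array([561.9, -28.4, 183.8]), array([629.8, -19.1, 286.2]), array([617.8, -27.1, 268.6]))
(array([561.7, -30.2,  76.5]), array([530.9, -61.7,  51.8]), array([562.4, -28.8, 182.6]), array([629.2, -11.1, 284.9]), array([617.9, -26.6, 268.4]))
beaker 1.7065972222222223
amber 1.7673611111111112
dropper 2.025462962962963
rack area 2.667051282051282
25.375
```

Everything is at rest and nothing around it has moved, so I am handing in.

```bash
python3 -c "
from bench import job
print(job.hand_in())"
```

```text
the job is handed in; nothing more can be done
None
```

The hook is in the rail notch with the bin hanging from it, and the job was handed in at about 25 s of the 72 s allowed. The hand-in gives no verdict.

**What I did:**
- **Choosing the hook:** I took the one on the parking stand, at about (330, 232) in the top view. The larger hook lying on the bench, at about (263, 245), was left alone.
- **Hanging the hook:** I set it on the bar and slid it along the top edge with about 9–10 N of pressing force. It dropped into the notch at world y of about -20 mm, which matches the faint mark in the first top view. The tool went 6 mm down from the bar's top edge to the notch floor before I let go.
- **Hanging the bin:** I picked it up by its tab and brought it in along x at the right height. I then lowered the cross bar into the curl, released it and backed away.

**Last checks:**
- **Hook:** it leans about 0.14 rad, measured before the bin was hung. In the last pictures the tab top is at about 285 mm, which puts the hook's origin near 234 mm.
- **Bin:** the cross bar lies between the lip and the shank at about x 562, z 146 mm, against about 145 mm expected for the seat. The underside is about 52 mm above the worktop. Two pictures 2 s apart show no measurable movement.
- **Surroundings:** the picture areas around the beaker and the bottles match the first picture. The area with the yellow racks also matches, though I did not work out which of them is the tube rack. The arm is clear and the wrist force is about zero.

The side and top cameras disagreed by about 2–3 mm in places, so these positions are good to about that.

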